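# Hang the unevenly loaded pan on the postal scale

### The job

Weigh the small parcel: lift the pan, with the parcel lying at one end of it, by its black grip, thread the wire bail over the tip of the scale's hook and seat it in the dip of the hook. Let it down slowly (a few centimetres a second) until the spring scale carries the whole weight at the slant the pan wants to hang at, and only then let go, so that the hook neither drops nor bounces and the pan does not swing; the parcel must stay in the pan. Leave the mug, the stapler, the tape roll and the remote where they are.

Things in the scene. Friction and masses are not known exactly. Their poses are not given: they have to be found in the camera images.
- pan: Loose weighing pan, 0.15 kg: aluminium tray 180 (x) x 126 (y) mm, floor 4 mm thick, rim 14 mm high; origin at the centre of its underside, z up. A 7 mm wire bail stands over its middle in the plane x = 0: legs at y = +-65 mm, 118 mm high. Empty centre of mass on the z axis, 23 mm up. Looks the same after a half turn.
- pan_eye (a point): Underside of the wire at the bail's apex, 146.5 mm straight above the pan's origin; it sits on the hook and the pan turns freely about it. Axes as the pan. The wire falls from here to 26 mm lower at y = +-32 mm, then out to the legs.
- pan_grip (a point): Centre of the black flat grip that stands on a short stem on the bail's apex, 192 mm above the pan's origin; 36 (x) x 12 (y) x 40 (z) mm, so it ends 20 mm above and below this point. Pinch it across y, fingertips above its lower end. Axes as the pan.
- parcel: Brown kraft carton 76 (x) x 110 (y) x 38 (z) mm lying loose on the pan's floor near its +x end, beyond the bail; origin at the centre of its underside, centre of mass at its middle. Its mass is not known: 0.14 to 0.70 kg.
- scale: Fixed white spring scale; origin on the worktop straight below the hook's seat, z up. Base plate 270 x 110 x 10 mm from x = -80 to +190 mm; a column 60 mm wide and 305 mm high has its front face at x = +137 mm. The hook comes out of that face and points along the scale's -x, roughly towards the robot.
- hook_seat (a point): Top of the hook's 10 mm bar in its dip, where the bail belongs; 261 mm above the worktop unloaded, moves with the hook. x as the scale's. The tip, 34 mm out at -x, has its top 22 mm above this point; from 30 mm behind (+x) to the column the bar is 12 mm higher than in the dip.
- scale_hook (a joint): How far the hook has sunk, in m, 0 unloaded, stop at 0.090. Sprung: about 120 N/m after about 0.2 N preload, lightly damped, so it sinks about 8 mm per newton: 22 to 68 mm under the loaded pan.
- mug_1: Green and white mug, 101 mm high, bystander on the right.
- stapler: Red desk stapler, 150 mm long, bystander on the left at the back.
- tape_roll: Roll of masking tape lying flat, 107 mm across and 24 mm high, bystander on the left.
- remote: Black remote control, 192 mm long, lying flat, bystander on the left.
There are look-alikes about, which are no part of the job. Of the things that look like the parcel, the middle-sized one is meant.

How it is judged:
By the outcome, as a careful person would: the job done as asked, in the order asked, and still so for the second after the job is handed in, with the robot touching nothing.
It also fails if it takes over 61 s, if anything falls off the work surface, if the arm or the gripper's body presses on something with over 40 N, if the wrist force passes 120 N, or if a joint passes its speed limit or range.

### The arm

A 7-joint arm with a two-finger parallel gripper is mounted at the origin on a cart in front of the work surface, level with it; the furniture and walls round the work are solid. World frame = base frame: x ahead of the robot, y to its left, z up, the work surface at z = 0. Lengths are in m, angles in rad, forces in N, time in s.
With the tool pointing down it reaches from about 0.425 to 0.925 m from the base axis. Payload 6.8 kg.
Tool frame: the origin (TCP) lies on the centre line of the jaws, within the pads' length; the fingertips stand 8 mm ahead of it and the grasp point (between the pads) lies 11 mm behind it (bot.tips_ahead is the distance from the TCP to the fingertips, in m); z points along the fingers, y is the line along which they close (so a half turn about z gives the same grasp; the last joint's range is limited). The gripper opens to 85 mm and grips with 20 to 120 N. Pads are 22 mm wide; open, the fingers measure 114 mm over their backs; the gripper's body (76 mm by 85 mm) begins 54 mm behind the grasp point. The pads swing forward as they close: fully open they stand 13 mm farther back than shut.
Start: joints at [-0.108, 0.477, 0.022, 1.555, -0.011, 1.109, -0.083], TCP at [0.675, 0, 0.239] pointing down, gripper open.
Joint ranges: [-2.96, 2.96], [-0.34, 2.1], [-1.41, 1.46], [0.24, 2.44], [-1.37, 4.51], [0.17, 1.92], [-2.96, 2.96]. Speed limits (rad/s): [2.39, 2.39, 3.14, 3.14, 3.14, 3.14, 3.14].

### API

Orientations are given as a unit quaternion [w, x, y, z].
In Python, from station import bot gives the robot as it stands.
- The arm moves only by the tool send_rows, never from a script. Its argument "deltas" is text: rows parted by semicolons, each of 4 numbers parted by spaces: the shift along the tool's x, y, z in m, then the turn about the tool's z in degrees. In form: x y z spin; .... A call has 1 to 5 rows; each row is the pose to reach, as a shift and turn from the pose commanded when the call began, along the tool's axes at that moment; what a row does not reach only later rows make up. A row lasts 1/10 s, in which the tool goes at most 50 mm and 8.59 degrees, less where a joint would pass 70% of its speed; a pose out of reach is approached as far as the arm can. A call with a gripper value outside its range is refused whole. "claw" is the opening, from 0 (shut) to 1 (fully open), set as the call begins (left out, the last holds). The fingers move at their own pace and stop on an object; "force" is the grip in N (left out, the last holds). Time passes only in rows, so rows that repeat a pose let the fingers close. It gives the time, the measured TCP pose, the force, the opening and the grip force at its end, in the units of the state.
- bot.get_obs(): the state, without advancing time (a new reading comes with each control period).
- bot.read_camera(name): name is "scene" or "side" or "wrist"; returns a dict with "img" (400x640x3 uint8, red, green, blue), "depth" (400x640 float32, m along the optical axis (not along the pixel's ray), 0 where there is no reading), "fx", "fy", "cx", "cy" (pixels), "camera_from_world" (4x4, takes a point from world to camera coordinates). Camera axes: x right, y up, looking along -z (the intrinsics and any distortion apply to the point x, -y, -z); pixel columns grow to the right and rows downward; lengths in m; the calibration is good to about 2 mm. The wrist camera is an equidistant fisheye: a pixel r from the principal point sees the ray r / f radians off the axis. A picture is of the moment at which its call begins.
- bot.hand_in(): hands the job in; it is judged then, once.
Trained networks look in a picture, given as the dict that the camera call returned (one of the last four; its "shot" number tells which), for a name from the list of things; names that differ only in an ending like _2 or _b are one class to them, and where a whole thing is asked for, a point or a joint stands for the part that bears it (a point fixed in the world has none). Each returns a list of dicts, best first, with "confidence" (0 to 1); they miss things now and then, are a little off and sometimes report something else, mostly with a low value. They report only what shows in the picture. A call takes as long as a camera call. They do not tell look-alikes from the thing itself.
- bot.masks_of(picture, query): "mask" (400x640 bool, what is visible of it).
- bot.landmark_of(picture, query): "xyz" ([x, y, z] in m, in world coordinates, good to about 4 mm: a listed point, or the origin of a listed thing).
The state is a dict: "t": time; "q": joint angles; "joint_vel": joint speeds; "joint_torque": joint torques, N m; "eef_pos": TCP position; "tool_rot": TCP orientation; "contact_force": force on the tool from outside, world axes, zero at the start; "torque": the same for the moment, N m; "gripper_width": opening from 0.0 (shut) to 1.0 (fully open); "grasp_force": force on a finger pad.
Only numpy, scipy, OpenCV 4.12 (cv2) and the standard library are available. Lean on these libraries where they do the work, as an engineer would, in place of code of your own. Each camera call takes 0.05 s, during which the arm holds its last target. There are 200 camera calls.

## Working session

There is one attempt and no reset: what is moved stays moved. The work goes in short steps, Python scripts to look and compute and a tool call to move; the robot and the scene stay as the last step left them, time stands still between calls to the robot, and variables do not carry over. Pictures are saved under pics/ and viewed, at most 10 in all, crops included, and the job is handed in when it is done.

Besides the shell and the picture viewer there is one more tool, called after "Call:" by a JSON object that holds its "api" and its "payload". send_rows: Moves the arm, as the interface text tells. Its arguments: {"type":"object","properties":{"deltas":{"type":"string"},"claw":{"type":"number"},"force":{"type":"number"}},"required":["deltas"]}

```bash
mkdir -p pics; ls; cat > h.py <<'E'
import numpy as np, cv2
from station import bot
def world(p,u,v,d):
    x=(u-p["cx"])/p["fx"]*d; y=-(v-p["cy"])/p["fy"]*d
    return (np.linalg.inv(p["camera_from_world"])@np.array([x,y,-d,np.ones_like(d)]).reshape(4,-1))[:3].T
def cloud(p,m=None):
    v,u=np.nonzero((p["depth"]>0)&(m if m is not None else True)); return world(p,u,v,p["depth"][v,u].astype(float))
def proj(p,X):
    c=p["camera_from_world"]@np.append(X,1); return p["cx"]+p["fx"]*c[0]/-c[2], p["cy"]-p["fy"]*c[1]/-c[2]
def save(n,img): cv2.imwrite(f"pics/{n}.png",img[...,::-1])
E
python3 - <<'E'
from h import *
np.set_printoptions(precision=4,suppress=True)
o=bot.get_obs(); print({k:o[k] for k in("t","eef_pos","tool_rot","contact_force","gripper_width")})
for c in("scene","side"):
    p=bot.read_camera(c); save(c,p["img"])
    for q in("pan","pan_eye","pan_grip","parcel","scale","hook_seat","mug_1","stapler","tape_roll","remote"):
        print(c,q,[(np.round(r["xyz"],4).tolist(),round(r["confidence"],2)) for r in bot.landmark_of(p,q)][:4])
E
```

```text
pics
{'t': 0.0, 'eef_pos': array([ 0.6744, -0.    ,  0.2383]), 'tool_rot': array([-0.0006,  0.7071,  0.7071, -0.0007]), 'contact_force': array([ 0.0629, -0.5293, -0.2777]), 'gripper_width': 0.999517576358985}
scene pan [([0.4788, -0.2654, 0.0009], 0.91)]
scene pan_eye [([0.4809, -0.2628, 0.1478], 0.6)]
scene pan_grip []
scene parcel [([0.4615, -0.0243, -0.0027], 0.83), ([0.5203, -0.2706, 0.0055], 0.66), ([0.6072, -0.1056, -0.0016], 0.58), ([0.5527, 0.3551, -0.0032], 0.4)]
scene scale [([0.5239, 0.1971, -0.0014], 0.74)]
scene hook_seat [([0.523, 0.2003, 0.2614], 0.62)]
scene mug_1 [([0.661, -0.4448, 0.0023], 0.59)]
scene stapler [([0.675, 0.4207, -0.0005], 0.71), ([0.6626, -0.4424, 0.0004], 0.39)]
scene tape_roll [([0.4277, 0.4333, 0.0008], 0.65), ([0.6615, -0.4438, -0.0005], 0.26)]
scene remote [([0.5477, 0.3555, -0.0014], 0.71)]
side pan [([0.4765, -0.2628, 0.0041], 0.6)]
side pan_eye [([0.4784, -0.2618, 0.1439], 0.82)]
side pan_grip [([0.478, -0.2645, 0.1913], 0.74)]
side parcel [([0.4635, -0.0138, -0.0007], 0.85), ([0.6095, -0.1028, 0.0009], 0.73), ([0.5228, -0.2711, 0.0053], 0.69), ([0.4776, -0.2629, 0.1421], 0.61)]
side scale [([0.5264, 0.1983, 0.0007], 0.94)]
side hook_seat [([0.5275, 0.1968, 0.2619], 0.67), ([0.6629, -0.4448, 0.0016], 0.56)]
side mug_1 [([0.6619, -0.4441, -0.0019], 0.94), ([0.523, -0.2715, 0.0046], 0.63)]
side stapler [([0.6749, 0.4169, -0.0014], 0.8)]
side tape_roll [([0.4298, 0.4339, -0.0039], 0.73)]
side remote [([0.5496, 0.3545, 0.0036], 0.61)]
```

View pics/scene.png

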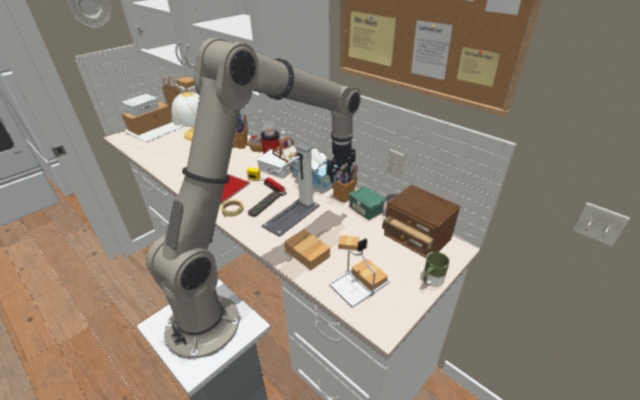

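View pics/side.png

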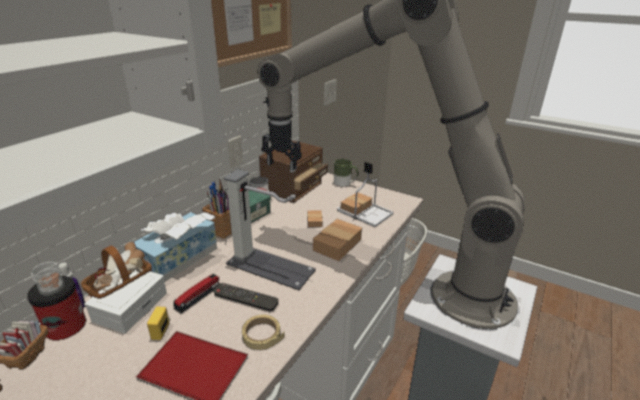

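```bash
python3 - <<'E'
from h import *
np.set_printoptions(precision=4,suppress=True)
for c in("scene","side"):
    p=bot.read_camera(c); print(c,"cam at",np.linalg.inv(p["camera_from_world"])[:3,3])
    C=cloud(p)
    near=lambda C,x,y,r:C[np.hypot(C[:,0]-x,C[:,1]-y)<r]
    G=near(C,.478,-.264,.05); G=G[(G[:,2]>.174)&(G[:,2]<.215)]
    print("grip",len(G),G.min(0) if len(G) else 0,G.max(0) if len(G) else 0)
    B=near(C,.478,-.264,.09); B=B[(B[:,2]>.06)&(B[:,2]<.15)]
    if len(B)>10:
        m=B[:,:2].mean(0); u,s,vt=np.linalg.svd(B[:,:2]-m); print("bail",len(B),m,np.degrees(np.arctan2(vt[0,1],vt[0,0])),s)
    P=near(C,.478,-.264,.14); 
    for n,lo,hi in(("rim",.008,.018),("parceltop",.035,.052)):
        Q=P[(P[:,2]>lo)&(P[:,2]<hi)]
        if len(Q)>10: print(n,len(Q),Q[:,2].mean(),cv2.minAreaRect((Q[:,:2]*1000).astype(np.float32)))
    H=C[(C[:,0]>.45)&(C[:,0]<.66)&(abs(C[:,1]-.198)<.05)&(C[:,2]>.24)&(C[:,2]<.30)]
    Hk=H[(H[:,0]<.645)]
    if len(Hk)>10:
        m=Hk[:,:2].mean(0); u,s,vt=np.linalg.svd(Hk[:,:2]-m,full_matrices=False); print("hook",len(Hk),Hk.min(0),Hk.max(0),m,np.degrees(np.arctan2(vt[0,1],vt[0,0])),s)
    Bp=C[(C[:,2]>.006)&(C[:,2]<.014)&(C[:,0]>.40)&(C[:,0]<.8)&(abs(C[:,1]-.2)<.12)]
    if len(Bp)>10: print("base",len(Bp),cv2.minAreaRect((Bp[:,:2]*1000).astype(np.float32)))
E
```

```text
scene cam at [-0.252  -0.7944  1.0327]
grip 100 [ 0.46   -0.2737  0.1744] [ 0.4956 -0.2545  0.2136]
bail 122 [ 0.4774 -0.2722] -98.93809918528262 [0.5512 0.0223]
rim 266 0.012789650453969466 ((477.25579833984375, -265.89801025390625), (133.63916015625, 180.26434326171875), 82.6072998046875)
parceltop 471 0.04201420643858462 ((518.8466186523438, -270.5594482421875), (136.37774658203125, 87.05513000488281), 81.68970489501953)
hook 85 [0.487  0.1889 0.2522] [0.6438 0.2094 0.2832] [0.5614 0.1978] -174.8495124405828 [0.4228 0.0248]
base 810 ((604.4114990234375, 204.67770385742188), (220.44627380371094, 388.8717346191406), 87.93730163574219)
side cam at [-0.0897  1.0063  0.8219]
grip 92 [ 0.4614 -0.2705  0.1747] [ 0.4975 -0.2521  0.2126]
bail 102 [ 0.4798 -0.2563] -99.00163958338945 [0.5228 0.0233]
rim 211 0.012208091613394473 ((476.0683288574219, -261.9272766113281), (139.90505981445312, 180.7034912109375), 77.57084655761719)
parceltop 280 0.04133944352347902 ((519.6398315429688, -265.7760009765625), (142.5478515625, 88.78234100341797), 81.98014068603516)
hook 184 [0.487  0.1943 0.2516] [0.6446 0.2154 0.2833] [0.5614 0.2044] -174.81077891773893 [0.6192 0.0302]
base 1689 ((620.2286987304688, 228.0399627685547), (359.1557922363281, 181.1952667236328), 0.009461063891649246)
```

The scene view shows the pan with the middle-sized parcel near (365, 275) and its black grip at (362, 243). The decoy cartons are at (308, 247) and (348, 241), and the scale column is at (305, 180). The side view shows the hook pointing toward the robot at (285, 195) and the grip at (368, 168).

The pan's yaw is about -9° and the scale's about +5°, so the parcel end will face the column.

Call:
{"api": "send_rows", "payload": {"deltas": "-0.026 -0.020 0 -8.1; -0.053 -0.039 0 -16.2; -0.079 -0.059 0 -24.3; -0.105 -0.078 0 -32.4; -0.131 -0.098 0 -40.5", "claw": 1, "force": 60}}

```text
t: 1.7
eef_pos: [0.5762, -0.132, 0.2394]
tool_rot: [0.0, 0.416, 0.909, -0.0]
contact_force: [0.3, 0.0, -0.3]
gripper_width: 1.001
grasp_force: 0.0
```

```bash
cat >> h.py <<'E'
from scipy.spatial.transform import Rotation as Rn
def R():
    q=bot.get_obs()["tool_rot"]; return Rn.from_quat(np.r_[q[1:],q[0]])
def go(X,yawY=None):
    """tool-frame shift from measured pose to world X; yawY: wanted world heading of tool y (deg)"""
    o=bot.get_obs(); r=R(); m=r.as_matrix(); h=np.degrees(np.arctan2(m[1,1],m[0,1]))
    print("t",round(o["t"],2),"tcp",np.round(o["eef_pos"],4),"heady",round(h,2),"F",np.round(o["contact_force"],2),"T",np.round(o["torque"],2),"w",round(o["gripper_width"],3),"g",round(o["grasp_force"],1))
    print(" tool z",np.round(m[:,2],3),"shift",np.round(m.T@(np.array(X)-o["eef_pos"]),4),"spin",None if yawY is None else round(-(yawY-h),2))
E
python3 -c "
from h import *
go([.4785,-.2628,.239],81.05)"
```

```text
t 1.7 tcp [ 0.5762 -0.132   0.2394] heady 40.83 F [ 0.29  0.05 -0.31] T [-0.01 -0.04  0.04] w 1.001 g 0.0
 tool z [ 0. -0. -1.] shift [-0.035  -0.1595  0.0004] spin -40.22
```

Call:
{"api": "send_rows", "payload": {"deltas": "-0.007 -0.032 0 -8.1; -0.014 -0.064 0 -16.2; -0.021 -0.096 0 -24.3; -0.028 -0.128 0 -32.4; -0.035 -0.1595 0 -40.4"}}

```text
t: 2.2
eef_pos: [0.4775, -0.2623, 0.2395]
tool_rot: [0.0, 0.077, 0.997, -0.0]
contact_force: [0.9, -0.5, 0.3]
gripper_width: 0.998
grasp_force: 0.0
```

```bash
python3 -c "
from h import *
p=bot.read_camera('wrist'); 
for q in('pan_grip','pan_eye','pan'): print(q,[(np.round(r['xyz'],4).tolist(),round(r['confidence'],2)) for r in bot.landmark_of(p,q)][:2])
save('w1',p['img'])
go([.4785,-.2628,.184],81.05)"
```

```text
pan_grip [([0.4814, -0.2605, 0.194], 0.75)]
pan_eye [([0.478, -0.2583, 0.1466], 0.7), ([0.4774, -0.2611, 0.1943], 0.25)]
pan [([0.478, -0.2662, -0.0034], 0.81)]
t 2.4 tcp [ 0.4782 -0.2618  0.2395] heady 80.7 F [0.04 1.43 0.53] T [ 0.06 -0.06  0.02] w 1.001 g 0.0
 tool z [ 0. -0. -1.] shift [-0.0005 -0.0009  0.0555] spin -0.35
```

Call:
{"api": "send_rows", "payload": {"deltas": "0 -0.0005 0.015 -0.3; 0 -0.0005 0.033 -0.3; 0 -0.0005 0.048 -0.3; 0 -0.0005 0.0555 -0.3; 0 -0.0005 0.0555 -0.3"}}

```text
t: 2.9
eef_pos: [0.4785, -0.2603, 0.1829]
tool_rot: [-0.001, 0.076, 0.997, 0.001]
contact_force: [-0.0, -0.4, 0.3]
gripper_width: 1.001
grasp_force: 0.0
```

Call:
{"api": "send_rows", "payload": {"deltas": "0 0 0 0; 0 0 0 0; 0 0 0 0; 0 0 0 0; 0 0 0 0", "claw": 0, "force": 60}}

```text
t: 3.4
eef_pos: [0.4785, -0.2622, 0.1842]
tool_rot: [0.0, 0.077, 0.997, -0.0]
contact_force: [-0.3, -3.4, 2.3]
gripper_width: 0.147
grasp_force: 2.2
```

```bash
python3 -c "
from h import *
go([.4785,-.2628,.184],81.05)
p=bot.read_camera('side'); save('s2',p['img'][120:260,290:450].repeat(4,0).repeat(4,1))"
```

```text
t 3.4 tcp [ 0.4785 -0.2622  0.1842] heady 81.18 F [-0.32 -3.4   2.3 ] T [-0.75  0.23 -0.06] w 0.147 g 2.2
 tool z [ 0.001 -0.001 -1.   ] shift [-0.0001 -0.0006  0.0002] spin 0.13
```

Call:
{"api": "send_rows", "payload": {"deltas": "0 0 0 0; 0 0 0 0; 0 0 0 0; 0 0 -0.001 0; 0 0 -0.002 0"}}

```text
t: 3.95
eef_pos: [0.4777, -0.2607, 0.1847]
tool_rot: [-0.001, 0.076, 0.997, 0.001]
contact_force: [0.5, 0.4, -8.2]
gripper_width: 0.134
grasp_force: 58.7
```

Call:
{"api": "send_rows", "payload": {"deltas": "0 0 -0.002 0; 0 0 -0.004 0; 0 0 -0.007 0; 0 0 -0.010 0; 0 0 -0.014 0"}}

```text
t: 4.45
eef_pos: [0.4783, -0.2616, 0.2]
tool_rot: [-0.0, 0.077, 0.997, 0.0]
contact_force: [-0.0, 0.6, -7.9]
gripper_width: 0.134
grasp_force: 58.7
```

Call:
{"api": "send_rows", "payload": {"deltas": "0 0 -0.005 0; 0 0 -0.011 0; 0 0 -0.017 0; 0 0 -0.023 0; 0 0 -0.028 0"}}

```text
t: 4.95
eef_pos: [0.4785, -0.2618, 0.2285]
tool_rot: [0.0, 0.077, 0.997, -0.0]
contact_force: [0.2, 1.2, -7.6]
gripper_width: 0.133
grasp_force: 58.7
```

```bash
cat >> h.py <<'E'
def lm(p,qs,c0=.3):
    for q in qs: print(p.get("shot"),q,[(np.round(r['xyz'],4).tolist(),round(r['confidence'],2)) for r in bot.landmark_of(p,q)][:4])
E
python3 -c "
from h import *
go([.4785,-.2628,.184],81.05)
p=bot.read_camera('side'); save('s2',p['img'][110:250,290:450].repeat(4,0).repeat(4,1))
lm(p,['pan','pan_eye','pan_grip','parcel'])"
```

```text
t 4.95 tcp [ 0.4785 -0.2618  0.2285] heady 81.2 F [ 0.15  1.24 -7.55] T [ 0.09  0.23 -0.02] w 0.133 g 58.7
 tool z [ 0.001 -0.    -1.   ] shift [-0.0001 -0.001   0.0445] spin 0.15
7 pan [([0.4734, -0.2617, 0.0485], 0.62)]
7 pan_eye [([0.4773, -0.2575, 0.1913], 0.89)]
7 pan_grip [([0.4782, -0.2614, 0.2365], 0.71)]
7 parcel [([0.4631, -0.0147, 0.0028], 0.73), ([0.5179, -0.2717, 0.0479], 0.61)]
```

View pics/s2.png

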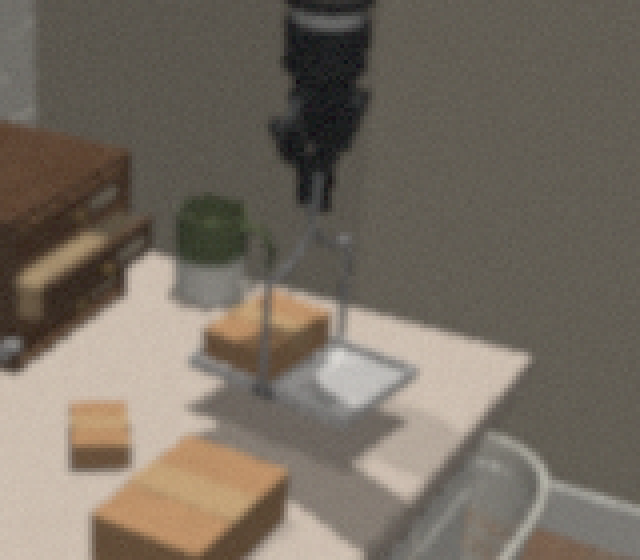

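Call:
{"api": "send_rows", "payload": {"deltas": "0 0 -0.012 0; 0.004 0.015 -0.037 0; 0.011 0.040 -0.067 0; 0.019 0.074 -0.093 0; 0.028 0.112 -0.1065 0"}}

```text
t: 5.7
eef_pos: [0.4687, -0.1465, 0.3376]
tool_rot: [0.002, 0.078, 0.997, -0.001]
contact_force: [1.7, 0.9, -6.9]
gripper_width: 0.13
grasp_force: 59.2
```

Call:
{"api": "send_rows", "payload": {"deltas": "0.010 0.040 0 0; 0.020 0.080 0 0; 0.030 0.120 0 0; 0.040 0.160 0 0; 0.050 0.200 0 0"}}

```text
t: 6.2
eef_pos: [0.4484, 0.0602, 0.3352]
tool_rot: [0.0, 0.077, 0.997, -0.0]
contact_force: [1.9, -0.6, -6.7]
gripper_width: 0.132
grasp_force: 59.2
```

Call:
{"api": "send_rows", "payload": {"deltas": "0.009 0.036 0 -2; 0.016 0.067 0 -5; 0.022 0.094 0 -8; 0.026 0.115 0 -11; 0.029 0.128 0 -14"}}

```text
t: 6.7
eef_pos: [0.4397, 0.1914, 0.3349]
tool_rot: [0.0, -0.048, 0.999, 0.0]
contact_force: [0.6, -0.6, -7.1]
gripper_width: 0.13
grasp_force: 59.1
```

Call:
{"api": "send_rows", "payload": {"deltas": "0 0 0 0; 0 0 0 0; 0 0 0 0"}}

```text
t: 7.0
eef_pos: [0.4403, 0.1877, 0.3341]
tool_rot: [-0.0, -0.044, 0.999, -0.001]
contact_force: [0.7, -0.4, -7.6]
gripper_width: 0.127
grasp_force: 59.3
```

```bash
python3 -c "
from h import *
np.set_printoptions(precision=4,suppress=True)
go([.440,.190,.335],95.2)
for c in('scene','side','wrist'):
    p=bot.read_camera(c); save('a_'+c,p['img'])
    lm(p,['pan','pan_eye','pan_grip','hook_seat','parcel'])
    if c!='wrist':
        C=cloud(p)
        B=C[(C[:,2]>.2)&(C[:,2]<.29)&(C[:,0]>.40)&(C[:,0]<.475)&(abs(C[:,1]-.19)<.09)]
        print(len(B),B.mean(0),B[:,2].max()); m=B[:,:2].mean(0); u,s,vt=np.linalg.svd(B[:,:2]-m); print(np.degrees(np.arctan2(vt[0,1],vt[0,0])),s)
        print('slope dx/dz',np.polyfit(B[:,2],(B[:,0]*np.cos(.09)+B[:,1]*np.sin(.09)),1))
        print('proj',[np.round(proj(p,X)) for X in((.44,.19,.297),(.525,.198,.261))])
"
```

```text
t 7.0 tcp [0.4403 0.1877 0.3341] heady 95.02 F [ 0.66 -0.38 -7.58] T [ 0.01  0.26 -0.01] w 0.127 g 59.3
 tool z [-0.    -0.001 -1.   ] shift [ 0.0001  0.0023 -0.0009] spin -0.18
8 pan [([0.4411, 0.1878, 0.1491], 0.56)]
8 pan_eye [([0.4406, 0.1901, 0.2983], 0.87)]
8 pan_grip [([0.4418, 0.191, 0.3459], 0.66)]
8 hook_seat [([0.5224, 0.1987, 0.262], 0.43)]
8 parcel [([0.4614, -0.0219, -0.0018], 0.89), ([0.4825, 0.1891, 0.1543], 0.71), ([0.6058, -0.1045, 0.0004], 0.54)]
98 [0.4412 0.1799 0.2523] 0.2888061902804244
-84.84230572659176 [0.5599 0.0236]
slope dx/dz [-0.0043  0.4566]
proj [array([261., 172.]), array([277., 171.])]
9 pan [([0.4374, 0.1874, 0.1501], 0.71)]
9 pan_eye [([0.439, 0.1926, 0.2952], 0.91)]
9 pan_grip [([0.4393, 0.1903, 0.3407], 0.84), ([0.5512, 0.3564, 0.0008], 0.54)]
9 hook_seat [([0.5256, 0.1977, 0.2642], 0.62)]
9 parcel [([0.4623, -0.0167, -0.0015], 0.72), ([0.4786, 0.1931, 0.1562], 0.64), ([0.608, -0.1011, -0.0006], 0.58), ([0.5274, 0.1965, 0.2591], 0.48)]
200 [0.4393 0.1979 0.2503] 0.2898863789283137
95.13418747382221 [0.806  0.0296]
slope dx/dz [-0.004   0.4564]
proj [array([310., 194.]), array([283., 199.])]
10 pan [([0.4414, 0.1826, 0.1511], 0.61), ([0.4408, 0.1927, 0.3459], 0.38)]
10 pan_eye [([0.4412, 0.193, 0.2966], 0.88)]
10 pan_grip [([0.4401, 0.1931, 0.3479], 0.8), ([0.4806, 0.192, 0.1493], 0.64)]
10 hook_seat []
10 parcel [([0.4586, -0.0153, -0.0019], 0.96), ([0.606, -0.1018, -0.0029], 0.88), ([0.482, 0.1895, 0.1529], 0.85)]
```

Call:
{"api": "send_rows", "payload": {"deltas": "-0.010 0 0 0; -0.025 0 0 0; -0.045 0 0 0; -0.065 0 0 0; -0.077 0 0 0"}}

```text
t: 8.4
eef_pos: [0.5196, 0.1961, 0.3339]
tool_rot: [0.0, -0.045, 0.999, 0.0]
contact_force: [-1.0, 0.0, -8.0]
gripper_width: 0.132
grasp_force: 59.2
```

Call:
{"api": "send_rows", "payload": {"deltas": "-0.005 0 0 0; -0.008 0 0 0; -0.008 0 0 0; -0.008 0 0 0"}}

```text
t: 8.8
eef_pos: [0.524, 0.1973, 0.3343]
tool_rot: [-0.0, -0.046, 0.999, -0.0]
contact_force: [-0.4, -0.1, -6.9]
gripper_width: 0.135
grasp_force: 59.2
```

```bash
python3 -c "
from h import *
go([.525,.1978,.335],95.2)
p=bot.read_camera('side'); a=p['img'][130:240,220:350].repeat(4,0).repeat(4,1)
lm(p,['pan','pan_eye','pan_grip','hook_seat'])
p=bot.read_camera('scene'); b=p['img'][130:240,230:340].repeat(4,0).repeat(4,1)[:,:270]
lm(p,['pan','pan_eye','pan_grip','hook_seat'])
save('b',np.hstack([a,b]))
"
```

```text
t 8.8 tcp [0.524  0.1973 0.3343] heady 95.23 F [-0.35 -0.07 -6.91] T [0.01 0.31 0.05] w 0.135 g 59.2
 tool z [-0. -0. -1.] shift [-0.0011  0.0004 -0.0007] spin 0.03
11 pan [([0.5195, 0.1989, 0.1532], 0.62)]
11 pan_eye [([0.523, 0.1987, 0.3404], 0.69), ([0.522, 0.1982, 0.2969], 0.68)]
11 pan_grip [([0.5231, 0.1993, 0.3413], 0.7)]
11 hook_seat [([0.5276, 0.2002, 0.2602], 0.58), ([0.5659, 0.2008, 0.1544], 0.15)]
12 pan [([0.525, 0.1958, 0.1488], 0.71)]
12 pan_eye [([0.5252, 0.2006, 0.298], 0.73)]
12 pan_grip [([0.5255, 0.1966, 0.3438], 0.83), ([0.424, 0.431, 0.0031], 0.36)]
12 hook_seat [([0.5227, 0.1958, 0.2636], 0.66), ([0.6607, -0.4471, -0.0005], 0.32)]
```

View pics/b.png

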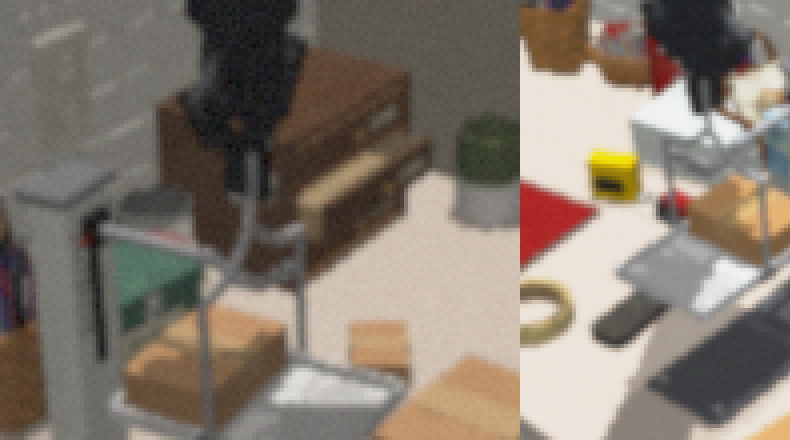

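The bail is threaded: in the left crop the hook bar passes under the apex, around (255, 250). I'll let it down now.

Call:
{"api": "send_rows", "payload": {"deltas": "-0.001 0 0.004 0; -0.001 0 0.008 0; -0.001 0 0.012 0; -0.001 0 0.016 0; -0.001 0 0.020 0"}}

```text
t: 9.8
eef_pos: [0.5255, 0.1973, 0.3138]
tool_rot: [-0.0, -0.045, 0.999, -0.0]
contact_force: [0.5, 1.0, -7.6]
gripper_width: 0.135
grasp_force: 59.3
```

Call:
{"api": "send_rows", "payload": {"deltas": "0 0 0.003 0; 0 0 0.006 0; 0 0 0.009 0; 0 0 0.011 0; 0 0 0.013 0"}}

```text
t: 10.3
eef_pos: [0.5256, 0.1973, 0.3012]
tool_rot: [0.0, -0.045, 0.999, 0.0]
contact_force: [-0.6, -0.3, -7.7]
gripper_width: 0.135
grasp_force: 59.3
```

Call:
{"api": "send_rows", "payload": {"deltas": "0 0 0.002 0; 0 0 0.004 0; 0 0 0.006 0; 0 0 0.008 0; 0 0 0.010 0"}}

```text
t: 10.8
eef_pos: [0.5257, 0.1974, 0.2913]
tool_rot: [0.0, -0.045, 0.999, 0.0]
contact_force: [-0.1, 0.6, -6.0]
gripper_width: 0.133
grasp_force: 59.5
```

```bash
python3 -c "
from h import *
go([.525,.1978,.335],95.2)
for c in('side','scene'):
    p=bot.read_camera(c)
    lm(p,['pan_eye','pan_grip','hook_seat'])
go([.525,.1978,.335],95.2)
"
```

```text
t 10.8 tcp [0.5257 0.1974 0.2913] heady 95.2 F [-0.09  0.59 -6.  ] T [ 0.01  0.28 -0.02] w 0.133 g 59.5
 tool z [ 0.  0. -1.] shift [ 0.0006  0.0005 -0.0437] spin 0.0
13 pan_eye [([0.5242, 0.2001, 0.2534], 0.68)]
13 pan_grip [([0.5288, 0.1984, 0.2524], 0.72), ([0.5257, 0.1991, 0.2995], 0.57)]
13 hook_seat [([0.5263, 0.1972, 0.2511], 0.57)]
14 pan_eye [([0.5496, 0.3565, -0.0016], 0.52), ([0.5236, 0.1985, 0.2543], 0.21)]
14 pan_grip [([0.5272, 0.1948, 0.302], 0.73)]
14 hook_seat [([0.52, 0.1971, 0.2504], 0.69)]
t 11.2 tcp [0.5256 0.1973 0.2914] heady 95.2 F [ 0.71  0.09 -5.42] T [ 0.03  0.26 -0.  ] w 0.134 g 59.5
 tool z [ 0.  0. -1.] shift [ 0.0006  0.0005 -0.0436] spin -0.0
```

Call:
{"api": "send_rows", "payload": {"deltas": "0 0 0.003 0; 0 0 0.006 0; 0 0 0.009 0; 0 0 0.012 0; 0 0 0.015 0", "force": 45}}

```text
t: 11.7
eef_pos: [0.5258, 0.1975, 0.2762]
tool_rot: [0.0, -0.045, 0.999, 0.0]
contact_force: [0.9, 0.6, -3.7]
gripper_width: 0.133
grasp_force: 59.7
```

Call:
{"api": "send_rows", "payload": {"deltas": "0 0 0.002 0; 0 0 0.004 0; 0 0 0.006 0; 0 0 0.008 0; 0 0 0.010 0", "force": 35}}

```text
t: 12.2
eef_pos: [0.5258, 0.1974, 0.2664]
tool_rot: [0.0, -0.045, 0.999, 0.0]
contact_force: [0.2, 1.5, -2.8]
gripper_width: 0.128
grasp_force: 59.9
```

```bash
cat >> h.py <<'E'
def slant():
    """angle of bail wire legs vs vertical in scale x-z plane, from both fixed cameras; eye from landmark"""
    a=np.radians(5.2); ex=np.array([np.cos(a),np.sin(a),0]); ey=np.array([-np.sin(a),np.cos(a),0]); S=np.array([.525,.1978,0])
    for c in("side","scene"):
        p=bot.read_camera(c); C=cloud(p)-S; x=C@ex; y=C@ey; z=C[:,2]
        m=(abs(abs(y)-65)<1e9)&(abs(abs(y)-.065)<.009)&(z>.09)&(z<.225)&(x>-.10)&(x<.04)
        x,y,z=x[m],y[m],z[m]
        for s in(1,-1):
            k=(y*s>0)
            xx,zz=x[k],z[k]
            if k.sum()<12: print(c,s,"few",k.sum()); continue
            best=None; rng=np.random.default_rng(0)
            for _ in range(300):
                i,j=rng.choice(len(xx),2,replace=False)
                if abs(zz[i]-zz[j])<.03: continue
                b=(xx[i]-xx[j])/(zz[i]-zz[j]); r=abs(xx-xx[i]-b*(zz-zz[i]))<.004
                if best is None or r.sum()>best.sum(): best=r
            f=np.polyfit(zz[best],xx[best],1); print(c,s,"n",best.sum(),"slant deg",round(np.degrees(np.arctan(f[0])),2),"z",np.round([zz[best].min(),zz[best].max()],3))
        lm(p,["pan_eye","pan_grip","hook_seat","pan","parcel"])
E
python3 -c "
from h import *
slant()
go([.525,.1978,.335],95.2)
"
```

```text
side 1 n 90 slant deg 0.98 z [0.092 0.205]
side -1 n 64 slant deg -1.51 z [0.091 0.202]
15 pan_eye [([0.5232, 0.2007, 0.2259], 0.94)]
15 pan_grip [([0.5259, 0.198, 0.2766], 0.79), ([0.5258, 0.1998, 0.2279], 0.58)]
15 hook_seat [([0.5285, 0.1978, 0.2252], 0.47)]
15 pan [([0.5205, 0.1916, 0.0854], 0.78), ([0.4296, 0.4356, -0.0044], 0.71)]
15 parcel [([0.4611, -0.0159, -0.0017], 0.89), ([0.5689, 0.2002, 0.0863], 0.8), ([0.6093, -0.1022, 0.0004], 0.59)]
scene 1 n 35 slant deg -0.07 z [0.093 0.204]
scene -1 n 45 slant deg -0.8 z [0.093 0.207]
16 pan_eye [([0.5278, 0.2011, 0.2278], 0.65)]
16 pan_grip [([0.5273, 0.1959, 0.279], 0.56), ([0.5255, 0.1969, 0.0807], 0.47)]
16 hook_seat [([0.5236, 0.199, 0.2261], 0.63)]
16 pan [([0.5279, 0.1964, 0.084], 0.81), ([0.5275, 0.1981, 0.2269], 0.3)]
16 parcel [([0.4585, -0.023, -0.0008], 0.8), ([0.5666, 0.2022, 0.0875], 0.76), ([0.6089, -0.1072, 0.0001], 0.61)]
t 12.8 tcp [0.5257 0.1974 0.2664] heady 95.2 F [ 1.15  1.79 -3.9 ] T [0.44 0.01 0.02] w 0.126 g 59.9
 tool z [ 0.  0. -1.] shift [ 0.0006  0.0005 -0.0686] spin -0.0
```

Call:
{"api": "send_rows", "payload": {"deltas": "0 0 0 0; 0 0 0 0; 0 0 0 0", "force": 40, "claw": 0}}

```text
t: 13.1
eef_pos: [0.5257, 0.1973, 0.2663]
tool_rot: [0.0, -0.045, 0.999, 0.0]
contact_force: [0.5, 1.6, -3.1]
gripper_width: 0.135
grasp_force: 59.9
```

```bash
python3 -c "
from h import *
go([.525,.1978,.335],95.2)
for i in range(3): bot.read_camera('wrist'); go([.525,.1978,.335],95.2)
"
```

```text
t 13.1 tcp [0.5257 0.1973 0.2663] heady 95.2 F [ 0.45  1.6  -3.13] T [ 0.42 -0.    0.04] w 0.135 g 59.9
 tool z [ 0.  0. -1.] shift [ 0.0006  0.0005 -0.0687] spin -0.0
t 13.15 tcp [0.5257 0.1974 0.2663] heady 95.2 F [ 1.19  2.08 -2.74] T [ 0.46 -0.03  0.01] w 0.132 g 59.9
 tool z [ 0.  0. -1.] shift [ 0.0006  0.0005 -0.0687] spin 0.0
t 13.2 tcp [0.5256 0.1974 0.2663] heady 95.2 F [ 0.77  1.07 -3.44] T [ 0.5  -0.02 -0.04] w 0.129 g 59.9
 tool z [ 0.  0. -1.] shift [ 0.0006  0.0005 -0.0687] spin 0.0
t 13.25 tcp [0.5257 0.1974 0.2663] heady 95.2 F [ 1.56  1.65 -3.1 ] T [ 0.52 -0.12 -0.03] w 0.133 g 59.9
 tool z [ 0.  0. -1.] shift [ 0.0006  0.0005 -0.0687] spin 0.0
```

Call:
{"api": "send_rows", "payload": {"deltas": "0 0.001 0 0; 0 0.002 0 0; 0 0.002 0 0", "force": 20, "claw": 0.06}}

```text
t: 13.55
eef_pos: [0.5254, 0.1984, 0.2661]
tool_rot: [-0.0, -0.045, 0.999, -0.001]
contact_force: [1.6, -1.2, -2.6]
gripper_width: 0.134
grasp_force: 59.9
```

```bash
python3 -c "
from h import *
for i in range(3): bot.read_camera('wrist'); go([.525,.1978,.335],95.2)
"
```

```text
t 13.6 tcp [0.5255 0.1984 0.2661] heady 95.17 F [ 0.9  -2.71 -3.87] T [-0.5   0.01  0.02] w 0.132 g 59.9
 tool z [-0.    -0.001 -1.   ] shift [ 0.0006 -0.0006 -0.0689] spin -0.03
t 13.65 tcp [0.5254 0.1984 0.2661] heady 95.16 F [ 1.03 -2.1  -2.66] T [-0.56  0.   -0.03] w 0.129 g 59.9
 tool z [-0.    -0.001 -1.   ] shift [ 0.0005 -0.0006 -0.0689] spin -0.04
t 13.7 tcp [0.5254 0.1984 0.2661] heady 95.16 F [ 1.43 -2.52 -3.07] T [-0.66 -0.03 -0.03] w 0.132 g 59.9
 tool z [-0.    -0.001 -1.   ] shift [ 0.0005 -0.0006 -0.0689] spin -0.04
```

Call:
{"api": "send_rows", "payload": {"deltas": "0 -0.0012 0.003 0; 0 -0.0012 0.006 0; 0 -0.0012 0.009 0; 0 -0.0012 0.012 0; 0 -0.0012 0.015 0"}}

```text
t: 14.2
eef_pos: [0.5255, 0.1983, 0.2511]
tool_rot: [0.0, -0.045, 0.999, 0.0]
contact_force: [0.9, -0.9, -1.7]
gripper_width: 0.132
grasp_force: 60.2
```

Call:
{"api": "send_rows", "payload": {"deltas": "-0.001 0 0.002 0; -0.002 0 0.004 0; -0.003 0 0.006 0; -0.004 0 0.007 0; -0.004 0 0.007 0"}}

```text
t: 14.7
eef_pos: [0.5277, 0.1985, 0.2434]
tool_rot: [-0.002, -0.046, 0.999, -0.0]
contact_force: [-5.9, -0.5, -1.2]
gripper_width: 0.133
grasp_force: 60.3
```

```bash
python3 -c "
from h import *
for i in range(2): bot.read_camera('wrist'); go([.525,.1978,.335],95.2)
slant()
"
```

```text
t 14.75 tcp [0.5277 0.1985 0.2435] heady 95.24 F [-6.53 -1.39 -0.69] T [-0.3   1.66  0.07] w 0.135 g 60.3
 tool z [-0.004 -0.001 -1.   ] shift [ 0.0032 -0.0005 -0.0915] spin 0.04
t 14.8 tcp [0.5278 0.1985 0.2436] heady 95.24 F [-5.44 -1.04 -0.04] T [-0.31  1.69 -0.02] w 0.13 g 60.3
 tool z [-0.004 -0.001 -1.   ] shift [ 0.0032 -0.0005 -0.0914] spin 0.04
side 1 n 70 slant deg 0.48 z [0.09  0.183]
side -1 n 51 slant deg 2.47 z [0.092 0.169]
25 pan_eye [([0.5286, 0.2051, 0.2067], 0.8)]
25 pan_grip [([0.5312, 0.1992, 0.249], 0.81)]
25 hook_seat [([0.527, 0.2015, 0.2049], 0.48)]
25 pan [([0.5264, 0.1977, 0.0602], 0.59)]
25 parcel [([0.5691, 0.2008, 0.0609], 0.68), ([0.6098, -0.1053, -0.0029], 0.49)]
scene 1 n 30 slant deg -0.01 z [0.094 0.181]
scene -1 n 30 slant deg 1.12 z [0.094 0.181]
26 pan_eye [([0.5294, 0.2013, 0.2074], 0.88)]
26 pan_grip [([0.5277, 0.198, 0.2561], 0.8)]
26 hook_seat [([0.5254, 0.1992, 0.2061], 0.43)]
26 pan [([0.5282, 0.1964, 0.0563], 0.66)]
26 parcel [([0.4577, -0.0207, -0.0018], 0.91), ([0.5654, 0.1991, 0.0657], 0.8), ([0.5289, 0.1973, 0.2517], 0.71), ([0.6088, -0.1056, 0.0015], 0.57)]
```

Call:
{"api": "send_rows", "payload": {"deltas": "0.002 0 0 0; 0.003 0 0.002 0; 0.003 0 0.003 0", "claw": 0.11, "force": 20}}

```text
t: 15.7
eef_pos: [0.5271, 0.1984, 0.2416]
tool_rot: [0.001, -0.045, 0.999, 0.0]
contact_force: [-1.3, 0.5, -0.9]
gripper_width: 0.135
grasp_force: 60.4
```

Call:
{"api": "send_rows", "payload": {"deltas": "0 0 0 0", "claw": 0.12, "force": 20}}

```text
t: 15.8
eef_pos: [0.5271, 0.1984, 0.2415]
tool_rot: [0.001, -0.045, 0.999, 0.0]
contact_force: [0.4, 0.7, -0.1]
gripper_width: 0.132
grasp_force: 60.4
```

```bash
python3 -c "
from h import *
for i in range(3): bot.read_camera('wrist'); go([.525,.1978,.335],95.2)
"
```

```text
t 15.85 tcp [0.5271 0.1984 0.2415] heady 95.19 F [ 0.04 -0.15 -0.55] T [-0.01  0.14  0.06] w 0.13 g 60.4
 tool z [ 0.001  0.001 -1.   ] shift [ 0.002  -0.0003 -0.0935] spin -0.01
t 15.9 tcp [0.5271 0.1984 0.2416] heady 95.19 F [ 1.22  0.09 -0.02] T [ 0.01  0.08 -0.07] w 0.13 g 60.4
 tool z [ 0.001  0.001 -1.   ] shift [ 0.002  -0.0004 -0.0934] spin -0.01
t 15.95 tcp [0.5271 0.1984 0.2416] heady 95.2 F [ 0.28 -0.37 -0.73] T [-0.05  0.02  0.03] w 0.13 g 60.4
 tool z [ 0.001  0.001 -1.   ] shift [ 0.002  -0.0004 -0.0934] spin -0.0
```

The gripper self-locks: the grip stays at 60 N, which is too stiff for the pan to slant in the pads. I'll unhook gently, set the pan back down and regrip it softly, nearer the top of the grip.

Call:
{"api": "send_rows", "payload": {"deltas": "0 0 -0.004 0; 0 0 -0.009 0; 0 0 -0.014 0; 0 0 -0.019 0; 0 0 -0.024 0"}}

```text
t: 16.45
eef_pos: [0.5269, 0.1983, 0.2659]
tool_rot: [0.0, -0.045, 0.999, 0.0]
contact_force: [2.9, 1.0, -4.3]
gripper_width: 0.131
grasp_force: 59.9
```

Call:
{"api": "send_rows", "payload": {"deltas": "0 0 -0.005 0; 0 0 -0.010 0; 0 0 -0.015 0; 0 0 -0.020 0; 0 0 -0.024 0"}}

```text
t: 16.95
eef_pos: [0.5258, 0.1981, 0.2892]
tool_rot: [-0.001, -0.045, 0.999, -0.0]
contact_force: [1.1, 0.6, -5.1]
gripper_width: 0.133
grasp_force: 59.6
```

Call:
{"api": "send_rows", "payload": {"deltas": "0 0 -0.004 0; 0 0 -0.012 0; 0 0 -0.024 0; 0 0 -0.036 0; 0 0 -0.046 0"}}

```text
t: 17.45
eef_pos: [0.5266, 0.1981, 0.3367]
tool_rot: [0.0, -0.045, 0.999, 0.0]
contact_force: [-0.3, 0.8, -7.6]
gripper_width: 0.134
grasp_force: 59.3
```

Call:
{"api": "send_rows", "payload": {"deltas": "0.010 0 0 0; 0.025 0 0 0; 0.045 0 0 0; 0.070 0 0 0; 0.088 0 0 0"}}

```text
t: 17.95
eef_pos: [0.4361, 0.19, 0.3348]
tool_rot: [-0.001, -0.046, 0.999, -0.001]
contact_force: [0.9, -0.7, -7.3]
gripper_width: 0.134
grasp_force: 59.3
```

```bash
python3 -c "
from h import *
p=bot.read_camera('side'); lm(p,['pan_eye','pan_grip','hook_seat'])
go([.470,-.240,.335],95.2)
"
```

```text
30 pan_eye [([0.4349, 0.1922, 0.2997], 0.7)]
30 pan_grip [([0.4358, 0.1917, 0.342], 0.87), ([0.522, 0.2015, 0.0002], 0.61)]
30 hook_seat [([0.5269, 0.1981, 0.2634], 0.75)]
t 18.15 tcp [0.4384 0.1901 0.3354] heady 95.22 F [-0.09 -0.07 -7.67] T [ 0.02  0.3  -0.05] w 0.136 g 59.1
 tool z [ 0.001 -0.001 -1.   ] shift [ 0.0077 -0.4311  0.0007] spin 0.02
```

Call:
{"api": "send_rows", "payload": {"deltas": "0 -0.015 0 0; 0.001 -0.045 0 0; 0.002 -0.085 0 0; 0.003 -0.125 0 0; 0.004 -0.165 0 0"}}

```text
t: 18.65
eef_pos: [0.4503, 0.0237, 0.3353]
tool_rot: [0.0, -0.045, 0.999, -0.0]
contact_force: [1.2, -0.2, -7.7]
gripper_width: 0.132
grasp_force: 59.2
```

Call:
{"api": "send_rows", "payload": {"deltas": "0.001 -0.040 0 0; 0.002 -0.080 0 0; 0.003 -0.120 0 0; 0.004 -0.155 0 0; 0.004 -0.185 0 0"}}

```text
t: 19.15
eef_pos: [0.4627, -0.162, 0.3352]
tool_rot: [0.0, -0.044, 0.999, -0.0]
contact_force: [0.7, 0.1, -7.1]
gripper_width: 0.133
grasp_force: 59.2
```

Call:
{"api": "send_rows", "payload": {"deltas": "0 -0.025 0.010 0; 0 -0.045 0.030 0; 0 -0.060 0.060 0; 0 -0.073 0.090 0; 0 -0.080 0.115 0"}}

```text
t: 19.65
eef_pos: [0.4697, -0.2408, 0.2184]
tool_rot: [-0.001, -0.044, 0.999, -0.0]
contact_force: [-0.3, 0.2, -7.5]
gripper_width: 0.129
grasp_force: 59.2
```

Call:
{"api": "send_rows", "payload": {"deltas": "0 0 0.014 0; 0 0 0.023 0; 0 0 0.029 0; 0 0 0.033 0; 0 0 0.035 0"}}

```text
t: 20.15
eef_pos: [0.4702, -0.239, 0.1859]
tool_rot: [0.0, -0.045, 0.999, -0.0]
contact_force: [-5.8, 0.6, 8.3]
gripper_width: 0.132
grasp_force: 61.5
```

```bash
python3 -c "
from h import *
go([.470,-.240,.184],95.2)
"
```

```text
t 20.15 tcp [ 0.4702 -0.239   0.1859] heady 95.21 F [-5.8   0.59  8.29] T [ 0.28  1.32 -0.01] w 0.132 g 61.5
 tool z [ 0.001 -0.001 -1.   ] shift [ 0.0003 -0.001   0.0019] spin 0.01
```

Call:
{"api": "send_rows", "payload": {"deltas": "0 0 -0.001 0; 0 0 -0.001 0; 0 0 -0.001 0"}}

```text
t: 20.45
eef_pos: [0.4702, -0.2387, 0.1867]
tool_rot: [0.0, -0.045, 0.999, -0.0]
contact_force: [0.5, -0.6, -7.3]
gripper_width: 0.133
grasp_force: 59.2
```

Call:
{"api": "send_rows", "payload": {"deltas": "0 0 0 0; 0 0 0 0; 0 0 -0.006 0; 0 0 -0.013 0; 0 0 -0.019 0", "claw": 0.4, "force": 20}}

```text
t: 20.95
eef_pos: [0.4704, -0.2389, 0.2065]
tool_rot: [0.001, -0.045, 0.999, -0.0]
contact_force: [0.1, -0.1, 0.1]
gripper_width: 0.401
grasp_force: 0.0
```

```bash
python3 -c "
from h import *
go([.470,-.240,.204],95.2)
for c in ('wrist','side'):
  p=bot.read_camera(c); lm(p,['pan_eye','pan_grip','pan','parcel'])
"
```

```text
t 20.95 tcp [ 0.4704 -0.2389  0.2065] heady 95.2 F [ 0.08 -0.1   0.12] T [-0.02  0.02  0.04] w 0.401 g 0.0
 tool z [ 0.001 -0.001 -1.   ] shift [ 0.0005 -0.001   0.0025] spin -0.0
31 pan_eye [([0.4657, -0.2364, 0.1464], 0.88), ([0.5079, -0.2386, 0.0038], 0.21)]
31 pan_grip [([0.4644, -0.2341, 0.1968], 0.68)]
31 pan [([0.4645, -0.2417, -0.0048], 0.56)]
31 parcel [([0.4618, -0.0175, 0.0008], 0.84), ([0.5065, -0.2357, 0.0004], 0.71), ([0.6054, -0.1014, -0.0004], 0.66), ([0.5217, 0.2033, -0.0013], 0.51)]
32 pan_eye [([0.4642, -0.237, 0.1469], 0.72)]
32 pan_grip [([0.4642, -0.2393, 0.1911], 0.7)]
32 pan [([0.4614, -0.2406, 0.0026], 0.69), ([0.525, 0.2003, 0.0029], 0.22)]
32 parcel [([0.4623, -0.0163, -0.0015], 0.68), ([0.6118, -0.1052, -0.0009], 0.66), ([0.5093, -0.2373, 0.0023], 0.64), ([0.5249, 0.201, 0.0012], 0.25)]
```

Call:
{"api": "send_rows", "payload": {"deltas": "0.003 0 0.001 0; 0.0055 0 0.002 0; 0.0055 0 0.002 0"}}

```text
t: 21.75
eef_pos: [0.4637, -0.2393, 0.203]
tool_rot: [-0.0, -0.045, 0.999, 0.0]
contact_force: [0.2, 0.7, 0.6]
gripper_width: 0.4
grasp_force: 0.0
```

Call:
{"api": "send_rows", "payload": {"deltas": "0 0 0 0; 0 0 0 0; 0 0 0 0; 0 0 0 0; 0 0 0 0", "claw": 0, "force": 20}}

```text
t: 22.25
eef_pos: [0.4644, -0.2394, 0.2034]
tool_rot: [0.0, -0.045, 0.999, -0.0]
contact_force: [-0.8, -0.6, 1.2]
gripper_width: 0.135
grasp_force: 23.4
```

Call:
{"api": "send_rows", "payload": {"deltas": "0 0 0 0; 0 0 -0.001 0; 0 0 -0.002 0; 0 0 -0.003 0; 0 0 -0.005 0"}}

```text
t: 22.75
eef_pos: [0.4636, -0.2388, 0.2075]
tool_rot: [-0.001, -0.045, 0.999, 0.001]
contact_force: [-0.5, -0.2, -8.0]
gripper_width: 0.134
grasp_force: 22.2
```

```bash
python3 -c "
from h import *
go([.470,-.240,.204],95.2)
"
```

```text
t 22.75 tcp [ 0.4636 -0.2388  0.2075] heady 95.22 F [-0.54 -0.17 -7.98] T [ 0.01  0.24 -0.03] w 0.134 g 22.2
 tool z [-0.002  0.001 -1.   ] shift [-0.0063 -0.0018  0.0035] spin 0.02
```

Call:
{"api": "send_rows", "payload": {"deltas": "0 0 -0.004 0; 0 0 -0.008 0; 0 0 -0.013 0; 0 0 -0.019 0; 0 0 -0.025 0"}}

```text
t: 23.25
eef_pos: [0.4645, -0.2392, 0.234]
tool_rot: [0.0, -0.045, 0.999, -0.0]
contact_force: [0.0, 0.2, -7.2]
gripper_width: 0.13
grasp_force: 22.2
```

Call:
{"api": "send_rows", "payload": {"deltas": "0 0 -0.006 0; 0 0 -0.012 0; 0 0 -0.018 0; 0 0 -0.022 0; 0 0 -0.024 0"}}

```text
t: 23.75
eef_pos: [0.4646, -0.2393, 0.2579]
tool_rot: [0.0, -0.045, 0.999, -0.0]
contact_force: [0.0, -0.3, -6.8]
gripper_width: 0.128
grasp_force: 22.2
```

```bash
python3 -c "
from h import *
go([.470,-.240,.204],95.2)
p=bot.read_camera('side'); lm(p,['pan_eye','pan_grip','pan','parcel']); save('c',p['img'][110:250,290:450].repeat(4,0).repeat(4,1))
p=bot.read_camera('scene'); lm(p,['pan_eye','pan_grip','pan','parcel'])
go([.470,-.240,.204],95.2)
"
```

```text
t 23.75 tcp [ 0.4646 -0.2393  0.2579] heady 95.2 F [ 0.04 -0.35 -6.77] T [-0.06  0.18  0.01] w 0.128 g 22.2
 tool z [ 0.001 -0.    -1.   ] shift [-0.0053 -0.0012  0.0539] spin -0.0
33 pan_eye [([0.4629, -0.2355, 0.1985], 0.96), ([0.6618, -0.4481, -0.0008], 0.6), ([0.5256, 0.2006, -0.0025], 0.27)]
33 pan_grip [([0.4654, -0.2386, 0.2466], 0.77), ([0.4286, 0.4363, -0.0042], 0.51)]
33 pan [([0.4553, -0.2429, 0.0568], 0.85)]
33 parcel [([0.5034, -0.2339, 0.0588], 0.92), ([0.464, -0.0172, -0.0009], 0.86), ([0.6104, -0.1021, 0.0058], 0.65)]
34 pan_eye [([0.4659, -0.2365, 0.204], 0.73)]
34 pan_grip [([0.4644, -0.2403, 0.2493], 0.67)]
34 pan [([0.459, -0.2407, 0.0518], 0.73)]
34 parcel [([0.4605, -0.0224, -0.0032], 0.66), ([0.6045, -0.1074, -0.0003], 0.64), ([0.4987, -0.2358, 0.056], 0.56)]
t 24.25 tcp [ 0.4643 -0.2392  0.2571] heady 95.2 F [ 0.38 -0.45 -7.4 ] T [ 0.02  0.21 -0.  ] w 0.135 g 22.2
 tool z [-0.  0. -1.] shift [-0.0056 -0.0013  0.0531] spin 0.0
```

View pics/c.png

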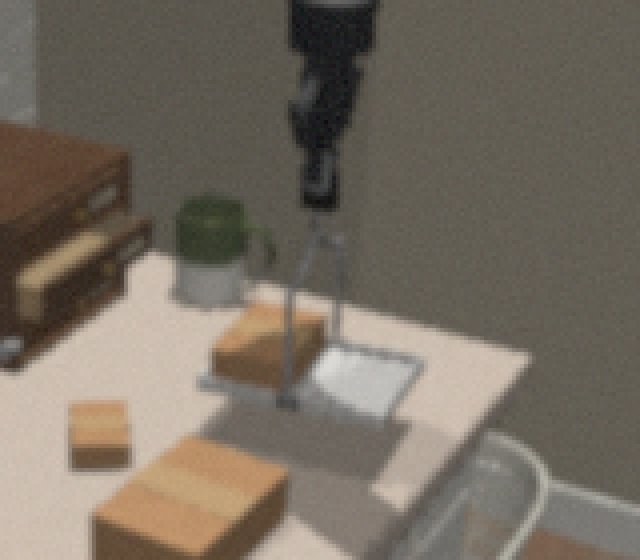

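Call:
{"api": "send_rows", "payload": {"deltas": "0 0 -0.012 0; 0 0.008 -0.034 0; -0.001 0.024 -0.058 0; -0.002 0.048 -0.080 0; -0.003 0.080 -0.0985 0"}}

```text
t: 24.75
eef_pos: [0.4603, -0.1599, 0.3581]
tool_rot: [0.001, -0.044, 0.999, -0.001]
contact_force: [0.8, -0.2, -7.7]
gripper_width: 0.133
grasp_force: 22.2
```

Call:
{"api": "send_rows", "payload": {"deltas": "-0.001 0.037 0 0; -0.003 0.074 0 0; -0.004 0.111 0 0; -0.005 0.148 0 0; -0.006 0.185 0 0"}}

```text
t: 25.25
eef_pos: [0.449, 0.0271, 0.357]
tool_rot: [0.001, -0.045, 0.999, -0.0]
contact_force: [0.8, -0.0, -8.0]
gripper_width: 0.137
grasp_force: 22.0
```

Call:
{"api": "send_rows", "payload": {"deltas": "-0.001 0.036 0 0; -0.002 0.069 0 0; -0.003 0.099 0 0; -0.004 0.125 0 0; -0.005 0.145 0 0"}}

```text
t: 25.75
eef_pos: [0.4407, 0.1726, 0.357]
tool_rot: [0.001, -0.046, 0.999, 0.001]
contact_force: [1.2, 0.1, -7.4]
gripper_width: 0.132
grasp_force: 22.0
```

Call:
{"api": "send_rows", "payload": {"deltas": "0 0.012 0 0; 0 0.018 0 0; 0 0.0195 0 0; 0 0.0195 0 0; 0 0.0195 0 0"}}

```text
t: 26.25
eef_pos: [0.4397, 0.1886, 0.3558]
tool_rot: [-0.0, -0.044, 0.999, -0.0]
contact_force: [0.2, -0.6, -7.1]
gripper_width: 0.138
grasp_force: 22.0
```

```bash
python3 -c "
from h import *
go([.440,.190,.356],95.2)
for c in('side','scene','wrist'):
  p=bot.read_camera(c); lm(p,['pan_eye','pan_grip','pan','parcel'])
"
```

```text
t 26.25 tcp [0.4397 0.1886 0.3558] heady 95.1 F [ 0.22 -0.58 -7.07] T [-0.04  0.16 -0.03] w 0.138 g 22.0
 tool z [-0.    -0.001 -1.   ] shift [-0.0004  0.0014 -0.0002] spin -0.1
35 pan_eye [([0.4318, 0.1932, 0.3002], 0.7)]
35 pan_grip [([0.4387, 0.1892, 0.3425], 0.65), ([0.4191, 0.1886, 0.1539], 0.38)]
35 pan [([0.4178, 0.1838, 0.1555], 0.79)]
35 parcel [([0.4646, 0.1888, 0.1524], 0.95), ([0.4649, -0.0202, 0.0002], 0.93), ([0.6091, -0.1031, 0.0011], 0.43)]
36 pan_eye [([0.4384, 0.1906, 0.3012], 0.61)]
36 pan_grip [([0.4373, 0.19, 0.3461], 0.87)]
36 pan [([0.4203, 0.1858, 0.1505], 0.57)]
36 parcel [([0.6096, -0.1062, 0.0021], 0.71), ([0.4686, 0.1931, 0.1544], 0.61)]
37 pan_eye [([0.436, 0.1908, 0.299], 0.79)]
37 pan_grip [([0.4398, 0.1926, 0.3471], 0.57)]
37 pan [([0.4219, 0.187, 0.1499], 0.67)]
37 parcel [([0.608, -0.1032, -0.0007], 0.87), ([0.4653, 0.1877, 0.1484], 0.67), ([0.457, -0.0164, 0.0007], 0.57)]
```

Call:
{"api": "send_rows", "payload": {"deltas": "-0.007 0 0 0; -0.019 0 0 0; -0.034 0 0 0; -0.049 0 0 0; -0.064 0 0 0"}}

```text
t: 27.5
eef_pos: [0.5051, 0.1955, 0.3555]
tool_rot: [-0.0, -0.045, 0.999, 0.0]
contact_force: [1.3, -0.7, -7.5]
gripper_width: 0.133
grasp_force: 21.9
```

Call:
{"api": "send_rows", "payload": {"deltas": "-0.012 0 0 0; -0.020 0 0 0; -0.025 0 0 0; -0.027 0 0 0; -0.027 0 0 0"}}

```text
t: 28.0
eef_pos: [0.5299, 0.1981, 0.3558]
tool_rot: [-0.0, -0.045, 0.999, -0.0]
contact_force: [-0.3, -0.6, -7.5]
gripper_width: 0.137
grasp_force: 21.9
```

```bash
python3 -c "
from h import *
go([.531,.1985,.356],95.2)
p=bot.read_camera('side'); a=p['img'][130:240,220:350].repeat(4,0).repeat(4,1)
lm(p,['pan','pan_eye','pan_grip','hook_seat'])
p=bot.read_camera('scene')
lm(p,['pan','pan_eye','pan_grip','hook_seat'])
save('d',a)
"
```

```text
t 28.0 tcp [0.5299 0.1981 0.3558] heady 95.21 F [-0.31 -0.63 -7.52] T [-0.04  0.1  -0.03] w 0.137 g 21.9
 tool z [-0. -0. -1.] shift [-0.0011  0.0003 -0.0002] spin 0.01
38 pan [([0.5072, 0.1955, 0.1555], 0.61)]
38 pan_eye [([0.5222, 0.2011, 0.2964], 0.59)]
38 pan_grip [([0.5263, 0.1985, 0.3434], 0.56)]
38 hook_seat [([0.5277, 0.1976, 0.2616], 0.48)]
39 pan [([0.5087, 0.1941, 0.1515], 0.87)]
39 pan_eye [([0.5235, 0.2031, 0.2995], 0.59)]
39 pan_grip [([0.527, 0.196, 0.3481], 0.68)]
39 hook_seat [([0.5227, 0.1974, 0.262], 0.39)]
```

View pics/d.png

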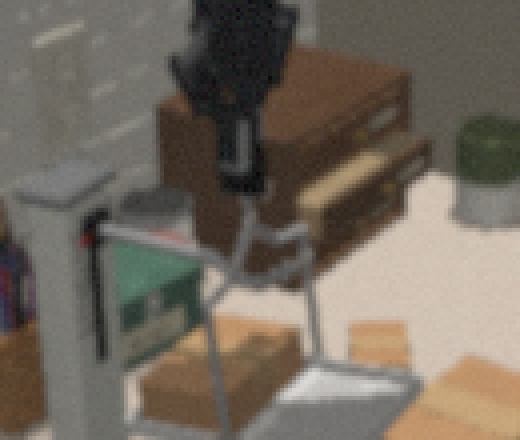

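Call:
{"api": "send_rows", "payload": {"deltas": "-0.0005 0 0.004 0; -0.001 0 0.008 0; -0.002 0 0.012 0; -0.002 0 0.016 0; -0.002 0 0.020 0"}}

```text
t: 29.0
eef_pos: [0.532, 0.1981, 0.3353]
tool_rot: [-0.0, -0.045, 0.999, -0.0]
contact_force: [-0.1, 0.4, -7.1]
gripper_width: 0.134
grasp_force: 21.9
```

Call:
{"api": "send_rows", "payload": {"deltas": "0 0 0.003 0; 0 0 0.006 0; 0 0 0.009 0; 0 0 0.012 0; 0 0 0.014 0"}}

```text
t: 29.5
eef_pos: [0.532, 0.1981, 0.3215]
tool_rot: [-0.0, -0.045, 0.999, -0.0]
contact_force: [-0.6, -0.8, -7.5]
gripper_width: 0.134
grasp_force: 21.9
```

Call:
{"api": "send_rows", "payload": {"deltas": "0 0 0.002 0; 0 0 0.004 0; 0 0 0.007 0; 0 0 0.010 0; 0 0 0.013 0"}}

```text
t: 30.0
eef_pos: [0.5322, 0.1983, 0.3088]
tool_rot: [0.0, -0.045, 0.999, 0.0]
contact_force: [-0.8, -0.1, -5.7]
gripper_width: 0.138
grasp_force: 22.1
```

Call:
{"api": "send_rows", "payload": {"deltas": "0 0 0.003 0; 0 0 0.006 0; 0 0 0.009 0; 0 0 0.012 0; 0 0 0.014 0"}}

```text
t: 30.5
eef_pos: [0.5322, 0.1983, 0.2947]
tool_rot: [0.0, -0.045, 0.999, 0.0]
contact_force: [0.2, -0.7, -3.9]
gripper_width: 0.132
grasp_force: 22.4
```

```bash
python3 -c "
from h import *
go([.531,.1985,.356],95.2)
slant()
go([.531,.1985,.356],95.2)
"
```

```text
t 30.5 tcp [0.5322 0.1983 0.2947] heady 95.2 F [ 0.17 -0.67 -3.9 ] T [ 0.1   0.09 -0.01] w 0.132 g 22.4
 tool z [ 0.  0. -1.] shift [ 0.0011  0.0003 -0.0613] spin -0.0
side 1 n 97 slant deg 7.62 z [0.095 0.217]
side -1 n 77 slant deg 6.44 z [0.094 0.213]
40 pan_eye [([0.5229, 0.2012, 0.2364], 0.84)]
40 pan_grip [([0.5311, 0.1974, 0.2804], 0.61)]
40 hook_seat [([0.5283, 0.2004, 0.2352], 0.49), ([0.6583, -0.4421, 0.0024], 0.44), ([0.4276, 0.4356, -0.0044], 0.2)]
40 pan [([0.5059, 0.1946, 0.0921], 0.75)]
40 parcel [([0.4638, -0.0146, -0.0013], 0.97), ([0.5513, 0.2016, 0.0909], 0.69), ([0.5224, 0.1977, 0.2373], 0.65), ([0.6078, -0.1026, -0.0007], 0.51)]
scene 1 n 40 slant deg 4.7 z [0.095 0.216]
scene -1 n 50 slant deg 7.05 z [0.1   0.214]
41 pan_eye [([0.5266, 0.1993, 0.2375], 0.72), ([0.5257, 0.1972, -0.0028], 0.16)]
41 pan_grip [([0.5284, 0.2003, 0.2855], 0.8), ([0.5229, 0.1982, -0.003], 0.71)]
41 hook_seat [([0.5221, 0.1983, 0.2348], 0.45)]
41 pan [([0.5095, 0.1975, 0.0916], 0.75)]
41 parcel [([0.5546, 0.1997, 0.0943], 0.71), ([0.46, -0.0199, 0.0008], 0.67), ([0.6071, -0.1082, 0.0], 0.54), ([0.4242, 0.4309, 0.006], 0.24)]
t 31.1 tcp [0.5321 0.1983 0.2949] heady 95.2 F [ 0.84  0.33 -4.03] T [ 0.17  0.01 -0.07] w 0.136 g 22.4
 tool z [ 0.  0. -1.] shift [ 0.0011  0.0004 -0.0611] spin -0.0
```

Call:
{"api": "send_rows", "payload": {"deltas": "-0.0004 0 0.003 0; -0.0008 0 0.006 0; -0.0012 0 0.009 0; -0.0016 0 0.012 0; -0.002 0 0.015 0"}}

```text
t: 31.6
eef_pos: [0.5338, 0.1984, 0.2795]
tool_rot: [-0.0, -0.045, 0.999, -0.0]
contact_force: [-2.7, -0.5, -2.6]
gripper_width: 0.131
grasp_force: 22.6
```

Call:
{"api": "send_rows", "payload": {"deltas": "-0.0004 0 0.003 0; -0.0008 0 0.006 0; -0.0012 0 0.008 0; -0.0016 0 0.010 0; -0.002 0 0.012 0"}}

```text
t: 32.1
eef_pos: [0.5361, 0.1986, 0.2678]
tool_rot: [0.0, -0.045, 0.999, 0.0]
contact_force: [-2.2, 0.6, -0.6]
gripper_width: 0.135
grasp_force: 22.8
```

```bash
python3 -c "
from h import *
go([.531,.1985,.356],95.2)
slant()
go([.531,.1985,.356],95.2)
"
```

```text
t 32.1 tcp [0.5361 0.1986 0.2678] heady 95.2 F [-2.2   0.6  -0.55] T [ 0.15  0.88 -0.  ] w 0.135 g 22.8
 tool z [ 0.  0. -1.] shift [ 0.0051  0.0004 -0.0882] spin -0.0
side 1 n 81 slant deg 9.3 z [0.09  0.189]
side -1 n 61 slant deg 8.87 z [0.09  0.186]
42 pan_eye [([0.5255, 0.2022, 0.2098], 0.77), ([0.5286, 0.1993, 0.2109], 0.28)]
42 pan_grip [([0.5316, 0.1986, 0.256], 0.85)]
42 hook_seat [([0.5279, 0.1978, 0.209], 0.77), ([0.5456, 0.2018, 0.0619], 0.42)]
42 pan [([0.5008, 0.1959, 0.0678], 0.87)]
42 parcel [([0.4645, -0.015, -0.0021], 0.92), ([0.5437, 0.2004, 0.0633], 0.9), ([0.6107, -0.1047, 0.0003], 0.78), ([0.6608, -0.4452, -0.0018], 0.37)]
scene 1 n 30 slant deg 9.13 z [0.094 0.19 ]
scene -1 n 37 slant deg 10.73 z [0.092 0.187]
43 pan_eye [([0.5284, 0.1999, 0.2125], 0.92)]
43 pan_grip [([0.533, 0.1961, 0.2586], 0.82), ([0.4252, 0.4326, 0.002], 0.46)]
43 hook_seat []
43 pan [([0.5036, 0.1961, 0.0659], 0.65)]
43 parcel [([0.4593, -0.0198, -0.0035], 0.96), ([0.5441, 0.2004, 0.0653], 0.58), ([0.6063, -0.1062, -0.0001], 0.55)]
t 32.7 tcp [0.5361 0.1986 0.2679] heady 95.2 F [-1.29  0.09 -1.3 ] T [ 0.14  0.75 -0.01] w 0.131 g 22.8
 tool z [ 0.  0. -1.] shift [ 0.005   0.0004 -0.0881] spin -0.0
```

Call:
{"api": "send_rows", "payload": {"deltas": "-0.0007 0 0.001 0; -0.0014 0 0.002 0; -0.0021 0 0.003 0; -0.0028 0 0.004 0; -0.0035 0 0.005 0"}}

```text
t: 33.2
eef_pos: [0.5394, 0.1989, 0.2627]
tool_rot: [-0.0, -0.045, 0.999, 0.0]
contact_force: [-1.8, 0.2, -0.8]
gripper_width: 0.132
grasp_force: 22.8
```

Call:
{"api": "send_rows", "payload": {"deltas": "-0.0007 0 0.0006 0; -0.0014 0 0.0012 0; -0.0021 0 0.0018 0; -0.0028 0 0.0024 0; -0.003 0 0.003 0"}}

```text
t: 33.7
eef_pos: [0.5425, 0.1992, 0.2598]
tool_rot: [-0.0, -0.045, 0.999, 0.0]
contact_force: [-4.3, -0.2, -1.0]
gripper_width: 0.137
grasp_force: 22.9
```

```bash
python3 -c "
from h import *
go([.531,.1985,.356],95.2)
slant()
go([.531,.1985,.356],95.2)
"
```

```text
t 33.7 tcp [0.5425 0.1992 0.2598] heady 95.2 F [-4.33 -0.25 -1.01] T [0.14 1.1  0.  ] w 0.137 g 22.9
 tool z [-0.  0. -1.] shift [ 0.0115  0.0004 -0.0962] spin 0.0
side 1 n 75 slant deg 14.44 z [0.091 0.181]
side -1 n 60 slant deg 14.49 z [0.094 0.181]
44 pan_eye [([0.5253, 0.2012, 0.2022], 0.97)]
44 pan_grip [([0.5385, 0.198, 0.2471], 0.59), ([0.6597, -0.4426, -0.0003], 0.35)]
44 hook_seat [([0.488, 0.1969, 0.0614], 0.71), ([0.5283, 0.1984, 0.2026], 0.69)]
44 pan [([0.4869, 0.197, 0.064], 0.86)]
44 parcel [([0.5348, 0.2001, 0.052], 0.9), ([0.4645, -0.0185, 0.0014], 0.79), ([0.6101, -0.1032, -0.0011], 0.59)]
scene 1 n 34 slant deg 15.27 z [0.091 0.182]
scene -1 n 38 slant deg 14.04 z [0.091 0.181]
45 pan_eye [([0.5307, 0.2015, 0.2038], 0.63)]
45 pan_grip [([0.5367, 0.1942, 0.252], 0.59), ([0.6621, -0.4452, 0.001], 0.35)]
45 hook_seat [([0.5234, 0.1976, 0.2005], 0.61)]
45 pan [([0.49, 0.1945, 0.0617], 0.93)]
45 parcel [([0.4593, -0.0223, -0.0024], 0.66), ([0.6087, -0.1058, 0.001], 0.63)]
t 34.3 tcp [0.5425 0.1992 0.2598] heady 95.2 F [-3.18  1.72 -0.26] T [ 0.14  1.06 -0.01] w 0.134 g 22.8
 tool z [-0.  0. -1.] shift [ 0.0115  0.0004 -0.0962] spin 0.0
```

Call:
{"api": "send_rows", "payload": {"deltas": "0.0005 0 0.001 0; 0.001 0 0.002 0; 0.0015 0 0.003 0; 0.0015 0 0.003 0"}}

```text
t: 34.7
eef_pos: [0.5418, 0.1991, 0.257]
tool_rot: [0.001, -0.045, 0.999, 0.0]
contact_force: [-0.2, 1.8, 0.2]
gripper_width: 0.135
grasp_force: 22.9
```

```bash
cat >> h.py <<'E'
def avg(n=12):
    F=[];T=[]
    for i in range(n):
        bot.read_camera('wrist'); o=bot.get_obs(); F.append(o["contact_force"]); T.append(o["torque"])
    print("avg F",np.round(np.mean(F,0),2),"T",np.round(np.mean(T,0),3),"sd",np.round(np.std(F,0),2),np.round(np.std(T,0),3),"t",o["t"])
E
python3 -c "
from h import *
avg(10)
p=bot.read_camera('side'); go([.531,.1985,.356],95.2)
a=np.radians(5.2); ex=np.array([np.cos(a),np.sin(a),0]); ey=np.array([-np.sin(a),np.cos(a),0]); S=np.array([.525,.1978,0])
for c in('side','scene'):
    p=bot.read_camera(c)
    for q in('pan','parcel'):
        r=[m for m in bot.masks_of(p,q)]
        for m in r[:4]:
            C=cloud(p,m['mask'])-S; x=C@ex; k=(abs(C@ey)<.1)&(abs(x)<.16)&(C[:,2]>.02)
            if k.sum()>40: print(c,q,round(m['confidence'],2),k.sum(),'x',np.round(np.percentile(x[k],[1,5,95,99]),4),'z',np.round(np.percentile(C[k,2],[1,5,95,99]),4))
slant()
"
```

```text
avg F [1.2  1.05 0.07] T [ 0.306 -0.241 -0.031] sd [0.47 0.46 0.48] [0.041 0.173 0.025] t 35.2
t 35.25 tcp [0.5415 0.199  0.257 ] heady 95.19 F [ 1.72  0.99 -0.17] T [ 0.35 -0.54 -0.05] w 0.134 g 22.9
 tool z [ 0.001  0.    -1.   ] shift [ 0.0104  0.0005 -0.099 ] spin -0.01
side pan 0.63 988 x [-0.1186 -0.1169  0.0142  0.043 ] z [0.0486 0.0586 0.2373 0.2587]
side parcel 0.75 788 x [-0.0254 -0.0235  0.0475  0.0545] z [0.0562 0.0638 0.1032 0.1423]
scene parcel 0.74 396 x [-0.0264 -0.024   0.0485  0.0553] z [0.0605 0.0659 0.1008 0.1378]
side 1 n 78 slant deg 14.19 z [0.091 0.178]
side -1 n 57 slant deg 13.27 z [0.092 0.177]
59 pan_eye [([0.4258, 0.4347, -0.0019], 0.71), ([0.5266, 0.199, 0.1994], 0.57)]
59 pan_grip [([0.5337, 0.198, 0.2446], 0.92)]
59 hook_seat [([0.526, 0.1985, 0.1996], 0.67), ([0.5338, 0.1994, 0.0516], 0.25)]
59 pan [([0.49, 0.1945, 0.061], 0.92)]
59 parcel [([0.5346, 0.1957, 0.0513], 0.83), ([0.6087, -0.1032, -0.0021], 0.66), ([0.4618, -0.017, 0.0013], 0.63)]
scene 1 n 28 slant deg 14.75 z [0.098 0.178]
scene -1 n 35 slant deg 14.41 z [0.092 0.18 ]
60 pan_eye [([0.5284, 0.1989, 0.1992], 0.84), ([0.5351, 0.1974, 0.0538], 0.2)]
60 pan_grip [([0.5362, 0.1968, 0.2476], 0.57)]
60 hook_seat [([0.5234, 0.1994, 0.2002], 0.41)]
60 pan [([0.4933, 0.1938, 0.0556], 0.69)]
60 parcel [([0.5334, 0.1969, 0.054], 0.66)]
```

Call:
{"api": "send_rows", "payload": {"deltas": "-0.0005 0.0005 0 0; -0.0005 0.0005 0 0; -0.0005 0.0005 0 0; -0.0005 0.0005 0 0; -0.0005 0.0005 0 0"}}

```text
t: 36.65
eef_pos: [0.5414, 0.1993, 0.2567]
tool_rot: [-0.0, -0.045, 0.999, -0.0]
contact_force: [3.6, 0.8, 0.2]
gripper_width: 0.133
grasp_force: 22.8
```

```bash
python3 -c "
from h import *
avg(5);avg(5);avg(5)
go([.531,.1985,.356],95.2)
"
```

```text
avg F [ 3.31 -0.3   0.06] T [-0.066 -0.858  0.012] sd [0.24 0.31 0.64] [0.031 0.028 0.018] t 36.9
avg F [ 2.83 -0.68 -0.06] T [-0.169 -0.831  0.011] sd [0.18 0.48 0.19] [0.017 0.022 0.013] t 37.15
avg F [ 3.36 -1.21 -0.04] T [-0.205 -0.811 -0.014] sd [0.25 0.3  0.48] [0.032 0.034 0.029] t 37.4
t 37.4 tcp [0.5414 0.1994 0.2568] heady 95.19 F [ 3.25 -0.98 -0.82] T [-0.21 -0.8   0.01] w 0.134 g 22.8
 tool z [-0. -0. -1.] shift [ 0.0105  0.     -0.0992] spin -0.01
```

Call:
{"api": "send_rows", "payload": {"deltas": "-0.0006 -0.0003 0.0001 0; -0.0012 -0.0003 0.0003 0; -0.0018 -0.0003 0.0005 0; -0.0024 -0.0003 0.0007 0; -0.003 -0.0003 0.0007 0"}}

```text
t: 37.9
eef_pos: [0.5429, 0.1995, 0.2554]
tool_rot: [-0.002, -0.046, 0.999, -0.0]
contact_force: [-5.3, -0.8, 0.5]
gripper_width: 0.134
grasp_force: 22.9
```

Call:
{"api": "send_rows", "payload": {"deltas": "0 0 0 0; 0 0 0 0; 0 0 0 0; 0 0 0 0; 0.0003 0 0 0"}}

```text
t: 38.4
eef_pos: [0.544, 0.1996, 0.2561]
tool_rot: [-0.0, -0.045, 0.999, 0.0]
contact_force: [-3.7, 0.4, 0.5]
gripper_width: 0.138
grasp_force: 22.8
```

Call:
{"api": "send_rows", "payload": {"deltas": "0.0003 0 0 0; 0.0003 0 0 0; 0.0003 0 0 0; 0.0003 0 0 0; 0.0003 0 0 0"}}

```text
t: 38.9
eef_pos: [0.544, 0.1996, 0.2562]
tool_rot: [0.0, -0.045, 0.999, 0.0]
contact_force: [-4.0, 0.3, -0.5]
gripper_width: 0.128
grasp_force: 22.9
```

```bash
python3 -c "
from h import *
avg(5);avg(5)
go([.531,.1985,.356],95.2)
slant()
"
```

```text
avg F [-3.66  0.14  0.37] T [0.049 0.966 0.   ] sd [0.48 0.37 0.49] [0.014 0.015 0.021] t 39.15
avg F [-3.34  0.36  0.1 ] T [ 0.102  0.915 -0.001] sd [0.41 0.3  0.47] [0.016 0.025 0.029] t 39.4
t 39.4 tcp [0.5439 0.1995 0.2561] heady 95.2 F [-3.17 -0.03 -0.56] T [0.1  0.91 0.01] w 0.131 g 22.9
 tool z [ 0.  0. -1.] shift [ 0.0129  0.0002 -0.0999] spin -0.0
side 1 n 79 slant deg 15.66 z [0.091 0.18 ]
side -1 n 58 slant deg 14.54 z [0.092 0.179]
86 pan_eye [([0.525, 0.203, 0.197], 0.64)]
86 pan_grip [([0.5387, 0.2006, 0.2452], 0.92)]
86 hook_seat [([0.5258, 0.1982, 0.1986], 0.61)]
86 pan [([0.4844, 0.1959, 0.0613], 0.55)]
86 parcel [([0.5316, 0.2002, 0.0536], 0.81), ([0.6075, -0.1022, -0.0015], 0.52), ([0.5242, 0.1988, 0.2004], 0.32)]
scene 1 n 30 slant deg 14.67 z [0.091 0.179]
scene -1 n 30 slant deg 19.06 z [0.097 0.175]
87 pan_eye [([0.5288, 0.1997, 0.2019], 0.59)]
87 pan_grip [([0.5386, 0.1965, 0.2474], 0.78)]
87 hook_seat [([0.5228, 0.1994, 0.1985], 0.69), ([0.4257, 0.4318, 0.0037], 0.65)]
87 pan [([0.4876, 0.1946, 0.0567], 0.87)]
87 parcel [([0.5292, 0.1944, 0.0531], 0.93), ([0.4609, -0.0215, -0.0027], 0.73), ([0.6071, -0.103, -0.0004], 0.66)]
```

Call:
{"api": "send_rows", "payload": {"deltas": "-0.0004 0 0 0; -0.0008 0 0.0002 0; -0.0008 0 0.0002 0; -0.0004 0 0.0002 0; -0.0001 0 0.0002 0"}}

```text
t: 40.5
eef_pos: [0.5442, 0.1995, 0.256]
tool_rot: [0.0, -0.045, 0.999, 0.0]
contact_force: [-2.3, 0.8, 0.8]
gripper_width: 0.133
grasp_force: 22.8
```

Call:
{"api": "send_rows", "payload": {"deltas": "0.0002 0 0 0; 0.0002 0 0 0; 0.0002 0 0 0; 0.0002 0 0 0; 0.0002 0 0 0"}}

```text
t: 41.0
eef_pos: [0.544, 0.1995, 0.256]
tool_rot: [0.0, -0.045, 0.999, 0.0]
contact_force: [-1.7, 0.7, 0.7]
gripper_width: 0.133
grasp_force: 22.8
```

```bash
python3 -c "
from h import *
avg(5);avg(5);avg(5)
go([.531,.1985,.356],95.2)
"
```

```text
avg F [-1.73  0.58  0.46] T [ 0.159  0.56  -0.01 ] sd [0.3  0.45 0.44] [0.018 0.038 0.021] t 41.25
avg F [-1.28  0.29  0.11] T [ 0.178  0.462 -0.004] sd [0.28 0.47 0.5 ] [0.033 0.041 0.03 ] t 41.5
avg F [-1.26  0.36  0.22] T [ 0.167  0.381 -0.002] sd [0.53 0.17 0.26] [0.024 0.027 0.032] t 41.75
t 41.75 tcp [0.5439 0.1995 0.256 ] heady 95.2 F [-0.28  0.55 -0.28] T [ 0.13  0.37 -0.  ] w 0.132 g 22.8
 tool z [ 0.  0. -1.] shift [ 0.0129  0.0002 -0.1001] spin -0.0
```

Call:
{"api": "send_rows", "payload": {"deltas": "-0.0005 0 0 0; -0.001 0 0.0002 0; -0.0013 0 0.0003 0; -0.0013 0 0.0003 0; -0.0009 0 0.0003 0"}}

```text
t: 42.25
eef_pos: [0.5443, 0.1995, 0.2554]
tool_rot: [-0.0, -0.045, 0.999, -0.0]
contact_force: [-4.0, 0.5, -0.1]
gripper_width: 0.136
grasp_force: 22.9
```

Call:
{"api": "send_rows", "payload": {"deltas": "0.0003 0.0001 0 0; 0.0003 0.0001 0 0; 0.0003 0.0001 0 0; 0.0003 0.0001 0 0"}}

```text
t: 42.65
eef_pos: [0.5443, 0.1996, 0.2556]
tool_rot: [-0.0, -0.045, 0.999, -0.0]
contact_force: [-3.8, 0.3, 1.0]
gripper_width: 0.135
grasp_force: 22.9
```

```bash
python3 -c "
from h import *
avg(8)
go([.531,.1985,.356],95.2)
a=np.radians(5.2); ex=np.array([np.cos(a),np.sin(a),0]); ey=np.array([-np.sin(a),np.cos(a),0]); S=np.array([.525,.1978,0])
for c in('side','scene'):
    p=bot.read_camera(c)
    for m in bot.masks_of(p,'parcel')[:4]:
            C=cloud(p,m['mask'])-S; x=C@ex; k=(abs(C@ey)<.1)&(abs(x)<.16)&(C[:,2]>.02)
            if k.sum()>40: print(c,round(m['confidence'],2),k.sum(),'x',np.round(np.percentile(x[k],[1,5,95,99]),4),'z',np.round(np.percentile(C[k,2],[1,5,95,99]),4))
    lm(p,['pan_eye','pan','parcel'])
slant()
"
```

```text
avg F [-3.85  0.18  0.04] T [ 0.013  1.105 -0.013] sd [0.37 0.5  0.36] [0.03  0.031 0.03 ] t 43.05
t 43.05 tcp [0.5443 0.1996 0.2556] heady 95.2 F [-3.74  0.26  0.41] T [ 0.05  1.17 -0.  ] w 0.137 g 22.9
 tool z [-0. -0. -1.] shift [ 1.340e-02  1.000e-04 -1.004e-01] spin 0.0
side 0.9 778 x [-0.0304 -0.0284  0.0446  0.0508] z [0.0548 0.0613 0.0969 0.1334]
111 pan_eye [([0.5237, 0.2014, 0.1977], 0.69)]
111 pan [([0.5285, 0.1985, 0.0513], 0.72), ([0.4828, 0.1978, 0.0598], 0.66)]
111 parcel [([0.6061, -0.1039, -0.001], 0.77), ([0.4594, -0.0161, 0.0021], 0.73), ([0.5262, 0.1972, 0.0513], 0.6)]
scene 0.87 346 x [-0.0288 -0.0277  0.0407  0.0482] z [0.0588 0.0659 0.0979 0.1015]
112 pan_eye [([0.5269, 0.2008, 0.2007], 0.97)]
112 pan [([0.489, 0.1947, 0.0563], 0.78)]
112 parcel [([0.5282, 0.1974, 0.052], 0.92), ([0.4591, -0.0215, -0.003], 0.57), ([0.6074, -0.1077, 0.0023], 0.52)]
side 1 n 74 slant deg 15.16 z [0.09 0.18]
side -1 n 55 slant deg 15.85 z [0.091 0.177]
113 pan_eye [([0.5229, 0.2015, 0.1977], 0.94)]
113 pan_grip [([0.5397, 0.1977, 0.2433], 0.86)]
113 hook_seat [([0.5232, 0.2014, -0.0018], 0.7), ([0.525, 0.1983, 0.1966], 0.51)]
113 pan [([0.4842, 0.1945, 0.0592], 0.68)]
113 parcel [([0.5251, 0.1964, 0.0517], 0.85), ([0.4649, -0.0147, -0.0009], 0.56)]
scene 1 n 27 slant deg 18.16 z [0.09  0.177]
scene -1 n 35 slant deg 15.8 z [0.091 0.178]
114 pan_eye [([0.5303, 0.203, 0.1997], 0.76)]
114 pan_grip [([0.5393, 0.1954, 0.245], 0.55)]
114 hook_seat [([0.5375, 0.1959, 0.2501], 0.66), ([0.5224, 0.198, 0.1962], 0.59)]
114 pan [([0.4841, 0.1964, 0.0571], 0.9)]
114 parcel [([0.4599, -0.0235, -0.0012], 0.82), ([0.6079, -0.1074, -0.0006], 0.81), ([0.5265, 0.1989, 0.0527], 0.74), ([0.5508, 0.3566, -0.0007], 0.39)]
```

Call:
{"api": "send_rows", "payload": {"deltas": "0.0003 0 0 0; 0.0005 0 0 0; 0.0005 0 0 0; 0.0005 0 0 0; 0.0005 0 0 0"}}

```text
t: 44.65
eef_pos: [0.5441, 0.1996, 0.2557]
tool_rot: [0.0, -0.045, 0.999, 0.0]
contact_force: [-2.1, 0.4, 0.1]
gripper_width: 0.132
grasp_force: 22.9
```

```bash
python3 -c "
from h import *
avg(5);avg(5)
"
```

```text
avg F [-2.34 -0.2   0.33] T [-0.033  0.705  0.006] sd [0.56 0.36 0.38] [0.025 0.048 0.021] t 44.9
avg F [-2.22 -0.37  0.2 ] T [-0.046  0.616  0.   ] sd [0.71 0.34 0.45] [0.018 0.023 0.023] t 45.15
```

Call:
{"api": "send_rows", "payload": {"deltas": "0.0003 0 0 0; 0.0003 0 0 0; 0.0003 0 0 0; 0.0003 0 0 0; 0.0003 0 0 0"}}

```text
t: 45.65
eef_pos: [0.5438, 0.1995, 0.2557]
tool_rot: [0.0, -0.045, 0.999, 0.0]
contact_force: [-0.8, 0.8, -0.2]
gripper_width: 0.131
grasp_force: 22.8
```

```bash
python3 -c "
from h import *
avg(6)
"
```

```text
avg F [-0.37 -0.44  0.12] T [0.01  0.14  0.009] sd [0.62 0.56 0.5 ] [0.034 0.037 0.013] t 45.95
```

Call:
{"api": "send_rows", "payload": {"deltas": "0 0 0 0; 0 0 0 0; 0 0 0 0; 0 0 0 0; 0 0 -0.005 0", "claw": 0.4}}

```text
t: 46.45
eef_pos: [0.5432, 0.1993, 0.2602]
tool_rot: [-0.001, -0.045, 0.999, -0.0]
contact_force: [-0.7, -0.3, 0.4]
gripper_width: 0.399
grasp_force: 0.0
```

Call:
{"api": "send_rows", "payload": {"deltas": "0 0 -0.015 0; 0 0 -0.035 0; 0 0 -0.060 0; 0 0 -0.085 0; 0 0 -0.100 0"}}

```text
t: 46.95
eef_pos: [0.5442, 0.2002, 0.3641]
tool_rot: [0.002, -0.045, 0.999, 0.001]
contact_force: [-0.1, 0.2, 0.0]
gripper_width: 0.397
grasp_force: 0.0
```

```bash
python3 -c "
from h import *
go([.531,.1985,.356],95.2)
p=bot.read_camera('side'); save('e',p['img'][130:240,220:350].repeat(4,0).repeat(4,1))
slant(); slant()
go([.531,.1985,.356],95.2)
"
```

```text
t 46.95 tcp [0.5442 0.2002 0.3641] heady 95.21 F [-0.1   0.23  0.01] T [ 0.01 -0.02 -0.01] w 0.397 g 0.0
 tool z [ 0.004  0.002 -1.   ] shift [ 0.0133 -0.0005  0.008 ] spin 0.01
side 1 n 78 slant deg 15.34 z [0.09 0.18]
side -1 n 58 slant deg 14.54 z [0.091 0.176]
132 pan_eye [([0.5216, 0.1979, 0.2021], 0.86)]
132 pan_grip [([0.5406, 0.2006, 0.2439], 0.92), ([0.5298, 0.1973, 0.0537], 0.43)]
132 hook_seat [([0.5286, 0.2004, 0.2019], 0.49)]
132 pan [([0.4847, 0.1961, 0.0623], 0.67)]
132 parcel [([0.5487, 0.3546, 0.0027], 0.68), ([0.6089, -0.1025, -0.0], 0.6), ([0.5293, 0.1998, 0.053], 0.56)]
scene 1 n 30 slant deg 13.98 z [0.091 0.18 ]
scene -1 n 31 slant deg 15.8 z [0.09  0.181]
133 pan_eye [([0.529, 0.2, 0.2015], 0.93)]
133 pan_grip [([0.5367, 0.2003, 0.2468], 0.78)]
133 hook_seat [([0.5263, 0.1978, 0.1995], 0.5)]
133 pan [([0.4916, 0.1946, 0.0583], 0.73)]
133 parcel [([0.5269, 0.1988, 0.0551], 0.94), ([0.4599, -0.0209, -0.0031], 0.83), ([0.6099, -0.1067, -0.0004], 0.69), ([0.4272, 0.4302, 0.005], 0.54)]
side 1 n 77 slant deg 15.8 z [0.092 0.183]
side -1 n 59 slant deg 15.82 z [0.09  0.178]
134 pan_eye [([0.524, 0.2027, 0.2015], 0.6)]
134 pan_grip [([0.5371, 0.2019, 0.2493], 0.57)]
134 hook_seat [([0.5286, 0.2002, 0.1991], 0.61)]
134 pan [([0.4839, 0.1965, 0.0611], 0.7)]
134 parcel [([0.4653, -0.0164, -0.0008], 0.95), ([0.5295, 0.1978, 0.0517], 0.81), ([0.608, -0.1047, 0.0015], 0.48)]
scene 1 n 31 slant deg 16.42 z [0.091 0.176]
scene -1 n 32 slant deg 12.32 z [0.096 0.182]
135 pan_eye [([0.5302, 0.201, 0.2036], 0.94)]
135 pan_grip []
135 hook_seat [([0.529, 0.2058, 0.2042], 0.67), ([0.5232, 0.1992, 0.2002], 0.64)]
135 pan [([0.4866, 0.1946, 0.0599], 0.84)]
135 parcel [([0.5272, 0.1995, 0.0532], 0.73), ([0.4576, -0.019, -0.0018], 0.57)]
t 48.2 tcp [0.5436 0.1995 0.3606] heady 95.2 F [-0.95 -0.23  0.51] T [-0.02  0.03  0.03] w 0.401 g 0.0
 tool z [ 0.  0. -1.] shift [0.0126 0.0001 0.0046] spin -0.0
```

View pics/e.png

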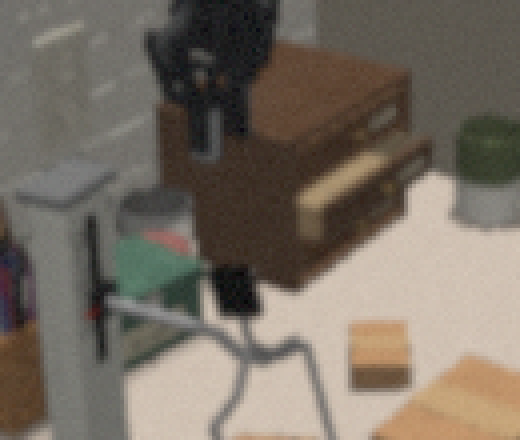

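The picture shows the bail on the hook at (245, 345), the black grip free at (238, 290), and the gripper clear above it. The pan hangs steady at about 15.5°, so I'm handing the job in.

```bash
python3 -c "
from station import bot
print(bot.hand_in())"
```

```text
the job is handed in; nothing more can be done
None
```

The pan and parcel hang on the scale's hook at about 15.5° with the gripper clear, handed in at about 48 s; it took a second hooking, because the first 60 N grip was too stiff for the pan to slant and I had to set it down and regrip softly.

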